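# Raise the desk screen's sash to the height stop

## Task

The clear sash of the desk screen stands only a little open. Raise it from under its blue lip, slowly and smoothly, until it comes up snug against the rubber pad of the orange height stop, pressed home for a moment with a light but definite push and never jammed; then let go and leave it standing there at the stop. Do not disturb the gel bottle, stamp, stapler or carton around it.

Things in the scene. Friction and masses are not known exactly. Their poses are not given: they have to be found in the camera images.
- screen_frame: Fixed desk screen frame: two aluminium posts (28 x 28 mm, centred 165 mm either side of the middle) on feet 190 mm long in x, 46 mm wide, 12 mm high; header bar 360 to 390 mm up. Origin on the desk midway between the posts; x points through the screen away from the robot (within 15 degrees of straight ahead), y along the header, z up.
- sash: Sash sliding straight up between the posts: clear pane 290 mm wide, 144 mm tall over all, with a blue level lip (290 wide, 12 mm thick) along its foot, standing 50 mm out from the pane towards the robot; only air below it. Origin: middle of the lip's lower front edge, axes as the frame's; starts 57 to 86 mm above the desk. 0.6 kg, spring-balanced; takes 2 to 7 N to raise, stays where left.
- sash_ear (a point): Top face of the +y ear of the sash's lip (162 mm to the side of the sash's origin, 12 mm above it; axes as the frame's), the part that comes up against the stop's pad. Each end of the lip has such an ear, 12 mm thick, 32 mm deep, in front of the post.
- height_stop: Fixed orange clamp (about 42 mm, with a tongue towards the robot) on the +y post; under the tongue a black rubber pad, 20 mm across. Origin: centre of the pad's underside, 155 to 205 mm above the desk, right above the sash's +y ear; z up. The pad is stiff, about 10 N per mm: over 4 N on it is pressed home, over 30 N is jammed.
- gel_bottle: Clear-blue hand gel bottle with a blue cap, 38 x 47 x 106 mm, standing loose on the robot's side of the screen near the -y post. Origin at the centre of its underside, z up.
- stamp: Black self-inking stamp, 46 x 68 x 75 mm, standing loose on the robot's side of the screen near the +y post. Origin at the centre of its underside, z up.
- stapler: Blue stapler, 37 x 145 x 55 mm, loose on the desk behind the screen. Origin at the centre of its underside, z up.
- carton: Small white and blue carton, 45 x 75 x 18 mm, lying loose on the desk behind the screen. Origin at the centre of its underside, z up.

How it is judged:
By the outcome, as a careful person would: the job done as asked, in the order asked, and still so for the second after the job is handed in, with the robot touching nothing.
It also fails if it takes over 48 s, if anything falls off the work surface, if the arm or the gripper's body presses on something with over 40 N, if the wrist force passes 120 N, or if a joint passes its speed limit or range.

## Robot

A 7-joint arm with a two-finger parallel gripper is mounted at the origin on a cart in front of the work surface, level with it; the furniture and walls round the work are solid. World frame = base frame: x ahead of the robot, y to its left, z up, the work surface at z = 0. Lengths are in mm, angles in rad, forces in N, time in s.
With the tool pointing down it reaches from about 425 to 875 mm from the base axis. Payload 4.7 kg.
Tool frame: the origin (TCP) lies on the front face of the gripper's body, between the roots of the fingers; the fingertips stand 70 mm ahead of it and the grasp point (between the pads) lies 51 mm ahead of it (manip.tcp_to_tips is the distance from the TCP to the fingertips, in mm); z points along the fingers, x is the direction in which the jaws open and shut, and the axes are right-handed (so a half turn about z gives the same grasp; the last joint's range is limited). The gripper opens to 87 mm and grips with 3 to 60 N. Pads are 19 mm wide; open, the fingers measure 117 mm over their backs; the gripper's body (75 mm by 190 mm) begins 51 mm behind the grasp point.
Start: joints at [-1.175, 0.321, -0.07, 1.45, 0.023, 1.371, -0.057], TCP at [242.208, 603.203, 292.287] pointing down, gripper open.
Joint ranges: [-2.86, 2.86], [-0.3, 2.09], [-1.38, 1.24], [0.06, 2.45], [-1.56, 4.7], [0.09, 2.05], [-2.69, 2.69]. Speed limits (rad/s): [2.57, 2.57, 3.14, 3.14, 3.14, 3.14, 3.14].

## Interface

Orientations are given as a unit quaternion [x, y, z, w].
In Python, from bench import manip gives the robot as it stands.
- The arm moves only by the tool apply_moves, never from a script. Its argument "plan" is a list of rows, each an object of numbers: "ax", "ay", "az": the turn, a rotation vector about the tool's x, y, z in degrees; "x", "y", "z": the shift along the tool's x, y, z in mm; "grip": the opening, from -1 (shut) to 1 (fully open), so that 0 is half open. In form: [{"ax": .., "ay": .., "az": .., "x": .., "y": .., "z": .., "grip": ..}, ...]. A call has 1 to 12 rows; each row shifts and turns the pose as measured when the row begins, along the tool's axes as they then stand; what a row does not reach is not made up. A row lasts 1/12 s, in which the tool goes at most 41.7 mm and 7.16 degrees, less where a joint would pass 70% of its speed; a pose out of reach is approached as far as the arm can. A call is refused whole if a number of a shift passes 41.7 or a number of a turn 7.16, either way. A call with a gripper value outside its range is refused whole. The fingers move at their own pace and stop on an object; the grip force is fixed at half the most. Time passes only in rows, so rows that do not move let the fingers close. It gives the time, the measured TCP pose, the force and the opening at its end, in the units of the state.
- manip.get_obs(): the state, without advancing time (a new reading comes with each control period).
- manip.capture(name): name is "scene" or "top"; returns (picture, depth): 384x512x3 uint8, blue, green, red; 384x512 float32, mm along the optical axis (not along the pixel's ray), 0 where there is no reading.
- manip.get_calibration(name): a dict with "fov_y" (degrees; the focal length in pixels is half the picture's height over the tangent of half this angle, whatever the lens; pixels are square), "cx", "cy" (the principal point, pixels), "cam_to_world" (4x4, takes a point from camera to world coordinates). Camera axes: x right, y up, looking along -z (the intrinsics and any distortion apply to the point x, -y, -z); pixel columns grow to the right and rows downward; lengths in mm; the calibration is good to about 2 mm. A picture is of the moment at which its call begins. get_calibration takes no time and is no camera call.
- manip.close_job(): hands the job in, once; it reports no verdict.
The state is a dict: "time_s": time; "joints": joint angles; "qd": joint speeds; "tau": joint torques, N m; "position": TCP position; "tcp_rot": TCP orientation; "contact_force": force on the tool from outside, world axes, zero at the start; "ft_torque": the same for the moment, N m; "opening": finger opening in mm.
Only numpy, scipy, OpenCV 4.12 (cv2) and the standard library are available. Lean on these libraries where they do the work, as an engineer would, in place of code of your own. Each camera call takes 0.05 s, during which the arm holds its last target.

## Working session

There is one attempt and no reset: what is moved stays moved. The work goes in short steps, Python scripts to look and compute and a tool call to move; the robot and the scene stay as the last step left them, time stands still between calls to the robot, and variables do not carry over. Pictures are saved under pics/ and viewed, and the job is handed in when it is done.

Besides the shell and the picture viewer there is one more tool, called after "Request:" as name(argument=value, ...) on one line, values as JSON. apply_moves: Moves the arm, as the interface text tells. Its arguments: {"type":"object","properties":{"plan":{"type":"array","items":{"type":"object","properties":{"ax":{"type":"number"},"ay":{"type":"number"},"az":{"type":"number"},"x":{"type":"number"},"y":{"type":"number"},"z":{"type":"number"},"grip":{"type":"number"}}}}},"required":["plan"]}

```bash
ls; mkdir -p pics; python3 - <<'E'
from bench import manip
import cv2,numpy as np
o=manip.get_obs();print({k:np.round(v,3).tolist() for k,v in o.items()})
for n in("scene","top"):
    p,d=manip.capture(n);cv2.imwrite(f"pics/{n}0.png",p);np.save(f"pics/{n}0.npy",d);c=manip.get_calibration(n);print(n,c)
E
```

```text
pics
{'time_s': 0.0, 'joints': [-1.175, 0.322, -0.07, 1.452, 0.023, 1.371, -0.057], 'qd': [-0.0, -0.001, -0.0, -0.001, -0.001, -0.0, -0.001], 'tau': [-0.0, -49.128, -0.404, -31.253, -0.064, 0.044, 0.0], 'position': [242.052, 602.799, 291.178], 'tcp_rot': [0.828, 0.56, -0.001, 0.001], 'contact_force': [0.541, -0.31, -0.193], 'ft_torque': [0.005, 0.034, 0.06], 'opening': 86.913}
scene {'fov_y': 57.5748322839275, 'cx': 258.33501235136293, 'cy': 194.2629265382438, 'cam_to_world': array([[-9.96167681e-01, -1.94956267e-02,  8.52635430e-02,
         6.85841903e+02],
       [ 8.52120489e-02, -4.36113716e-01,  8.95848053e-01,
         7.44440479e+02],
       [ 1.97194814e-02,  8.99680358e-01,  4.36103652e-01,
         4.95398829e+02],
       [ 0.00000000e+00,  0.00000000e+00,  0.00000000e+00,
         1.00000000e+00]])}
top {'fov_y': 45.36486038888757, 'cx': 255.64538766441495, 'cy': 187.28097126114477, 'cam_to_world': array([[ 1.94610548e-01,  9.34205621e-01, -2.98975905e-01,
         2.93454865e+02],
       [-9.80865716e-01,  1.83668612e-01, -6.45622770e-02,
        -7.26625746e+01],
       [-5.40195279e-03,  3.05819715e-01,  9.52074115e-01,
         1.18138742e+03],
       [ 0.00000000e+00,  0.00000000e+00,  0.00000000e+00,
         1.00000000e+00]])}
```

View pics/scene0.png

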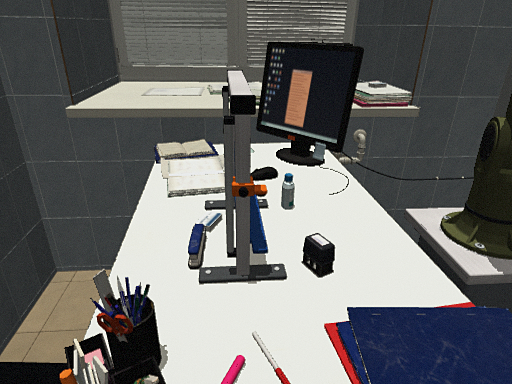

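View pics/top0.png

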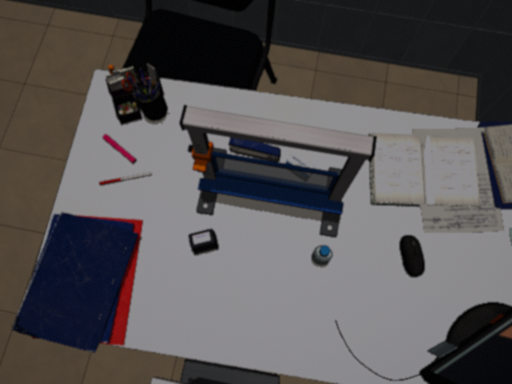

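```bash
python3 - <<'E'
import cv2
p=cv2.imread("pics/top0.png");cv2.imwrite("pics/tc.png",cv2.resize(p[90:280,170:390],None,fx=3.5,fy=3,interpolation=2)[:600,:800])
p=cv2.imread("pics/scene0.png");cv2.imwrite("pics/sc.png",cv2.resize(p[60:290,180:350],None,fx=2.6*1.7,fy=2.6,interpolation=2)[:600,:800])
E
```

```text
(no output)
```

View pics/tc.png

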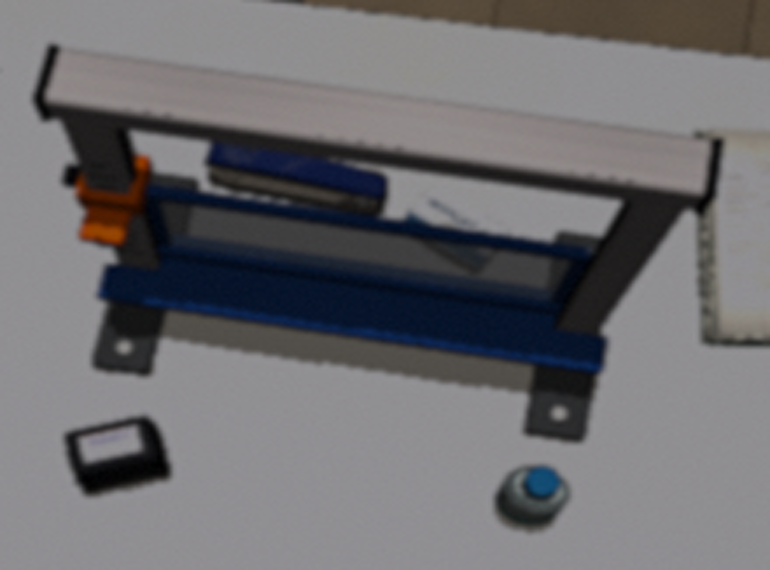

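View pics/sc.png

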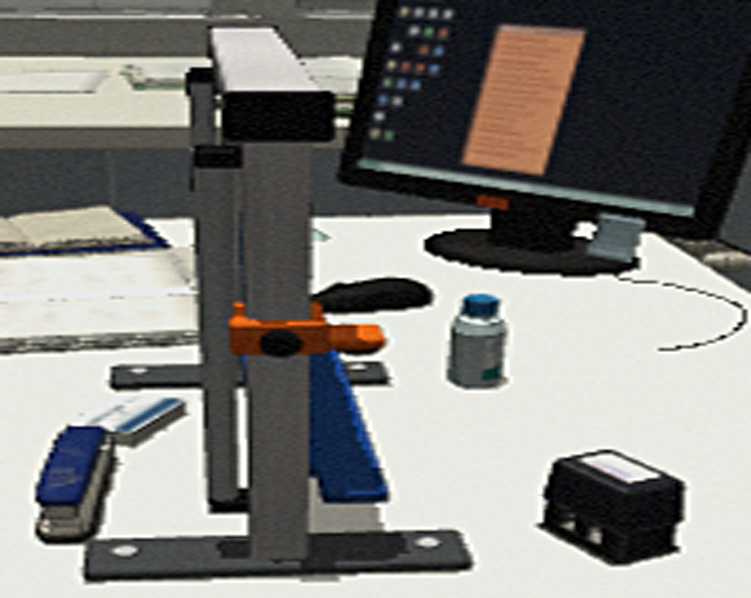

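```bash
cat > h.py <<'E'
import numpy as np
from bench import manip
def ray(n,u,v):
    c=manip.get_calibration(n);f=192/np.tan(np.radians(c["fov_y"]/2));M=np.array(c["cam_to_world"])
    return M[:3,3],M[:3,:3]@np.array([(u-c["cx"])/f,-(v-c["cy"])/f,-1.])
def dep(n,u,v,d):
    o,r=ray(n,u,v);return o+r*d
def atz(n,u,v,z):
    o,r=ray(n,u,v);return o+r*(z-o[2])/r[2]
def cloud(n,d):
    v,u=np.mgrid[:384,:512];c=manip.get_calibration(n);f=192/np.tan(np.radians(c["fov_y"]/2));M=np.array(c["cam_to_world"])
    P=np.stack([(u-c["cx"])/f,-(v-c["cy"])/f,-np.ones_like(u)],-1)*d[...,None]
    return P@M[:3,:3].T+M[:3,3]
E
python3 - <<'E'
from h import *
import cv2
np.set_printoptions(precision=1,suppress=True)
d=np.load("pics/top0.npy");C=cloud("top",d);p=cv2.imread("pics/top0.png").astype(int)
print("desk z",np.median(C[300:330,200:320,2]))
ks=dict(lipL=(203,183),lipM=(270,195),lipR=(338,206),footL=(205.4,205),footR=(330,228),stamp=(202,238),cap=(324,251),tongue=(200,168),hdrL=(187,115),hdrR=(370,147))
for k,(u,v) in ks.items():
    u,v=int(u),int(v);print(k,C[v,u], np.median(C[v-1:v+2,u-1:u+2].reshape(-1,3),0))
for s,(u,v) in dict(lipFL=(198.6,188.5),lipFR=(342.4,212.5)).items():
    for z in (70,80,90): print(s,z,atz("top",u,v,z))
# lip mask
b,g,r=p[...,0],p[...,1],p[...,2]
m=(b>r+30)&(b>g+20);v,u=np.nonzero(m);
X=C[m];s=(u>195)&(u<345)&(v>170)&(v<216)&(X[:,0]<700)
print(s.sum(),np.percentile(X[s],[2,10,25,50,75,90,98],axis=0))
d=np.load("pics/scene0.npy");S=cloud("scene",d);p=cv2.imread("pics/scene0.png").astype(int)
b,g,r=p[...,0],p[...,1],p[...,2]
for nm,m in dict(orange=(r>150)&(b<60)&(g<130),blue=(b>r+40)&(b>g+20)).items():
    v,u=np.nonzero(m);X=S[m];s=(u>225)&(u<272)&(v>150)&(v<260)
    print(nm,s.sum());print(np.percentile(X[s],[0,5,25,50,75,95,100],axis=0))
E
```

```text
desk z -0.9512284920007232
lipL [625.4 135.2  78.1] [625.4 135.2  77.6]
lipM [626.7 -37.2  78.9] [626.5 -37.2  81. ]
lipR [ 630.7 -208.1   80.7] [ 630.7 -208.1   80.7]
footL [585.9 127.9  15. ] [586.2 127.9  13.6]
footR [ 588.3 -204.2   14.7] [ 588.3 -204.2   14.3]
stamp [488.4 106.2  71.8] [488.4 106.2  72.7]
cap [ 508.4 -188.4  103. ] [ 508.4 -188.3  104.9]
tongue [619.2 125.2 209.6] [618.4 125.2 210.9]
hdrL [660.1 138.4 387.2] [659.7 137.6 388.7]
hdrR [ 661.  -212.6  388.1] [ 660.6 -212.6  389.5]
lipFL 70 [611.3 144.3  70. ]
lipFL 80 [608.4 142.3  80. ]
lipFL 90 [605.6 140.4  90. ]
lipFR 70 [ 619.4 -222.5   70. ]
lipFR 80 [ 616.5 -221.1   80. ]
lipFR 90 [ 613.5 -219.8   90. ]
2302 [[ 610.6 -205.6   75.3]
 [ 614.4 -170.2   76.9]
 [ 620.6 -123.7   78.3]
 [ 631.1  -41.6   79.9]
 [ 642.7   42.1   81.4]
 [ 651.9   93.1   85. ]
 [ 659.6  131.5   98.8]]
orange 84
[[ 614.  -186.2  102.4]
 [ 615.5  119.7  210.8]
 [ 621.4  134.6  212.1]
 [ 651.7  144.4  226.2]
 [ 672.   148.1  227.5]
 [ 678.4  150.4  228. ]
 [ 685.8  744.4  495.4]]
blue 642
[[ 608.1 -108.2   75.5]
 [ 610.7  -78.4   77.4]
 [ 616.3    0.9   78.2]
 [ 623.1   64.5   78.7]
 [ 630.   109.3   79.1]
 [ 637.4  144.    80. ]
 [ 685.8  744.4  495.4]]
```

Request:
apply_moves(plan=[{"x": -16, "y": 13}, {"x": -23, "y": 19}, {"x": -23, "y": 19, "ay": 3}, {"x": -23, "y": 19, "ay": 3}, {"x": -23, "y": 19, "ay": 3}, {"x": -23, "y": 19, "ax": 3}, {"x": -23, "y": 19, "ax": 3}, {"x": -16, "y": 13, "ax": 3}])

```text
schema error: expected keys ax, ay, az, x, y, z, grip
```

```bash
cat >> h.py <<'E'
import json,os
from scipy.spatial.transform import Rotation as Ro
def log():
    o=manip.get_obs();L=json.load(open("log.json")) if os.path.exists("log.json") else []
    L.append([list(map(float,o["joints"])),list(map(float,o["position"])),list(map(float,o["tcp_rot"]))]);json.dump(L,open("log.json","w"))
    print("t",round(o["time_s"],2),"j",np.round(o["joints"],3),"p",np.round(o["position"],1));print("R\n",np.round(Ro.from_quat(o["tcp_rot"]).as_matrix(),3),"F",np.round(o["contact_force"],1))
E
python3 -c "
from h import *
log()"
```

```text
t 0.1 j [-1.175  0.322 -0.07   1.452  0.023  1.371 -0.057] p [242.1 602.8 291.3]
R
 [[ 0.373  0.928 -0.001]
 [ 0.928 -0.373 -0.002]
 [-0.002  0.    -1.   ]] F [ 0.7  0.4 -0.4]
```

Request:
apply_moves(plan=[{"x": -16, "y": 13, "z": 0, "ax": 0, "ay": 0, "az": 0, "grip": -1}, {"x": -23, "y": 19, "z": 0, "ax": 0, "ay": 0, "az": 0, "grip": -1}, {"x": -23, "y": 19, "z": 0, "ax": 0, "ay": 3, "az": 0, "grip": -1}, {"x": -23, "y": 19, "z": 0, "ax": 0, "ay": 3, "az": 0, "grip": -1}, {"x": -23, "y": 19, "z": 0, "ax": 0, "ay": 3, "az": 0, "grip": -1}, {"x": -23, "y": 19, "z": 0, "ax": 3, "ay": 0, "az": 0, "grip": -1}, {"x": -23, "y": 19, "z": 0, "ax": 3, "ay": 0, "az": 0, "grip": -1}, {"x": -16, "y": 13, "z": 0, "ax": 3, "ay": 0, "az": 0, "grip": -1}])

```text
time_s: 0.77
position: [303.9, 391.2, 269.3]
tcp_rot: [0.815, 0.568, 0.019, -0.113]
contact_force: [0.4, -0.3, -0.5]
opening: 42.0
```

```bash
python3 -c "
from h import *
log()"
```

```text
t 0.77 j [-0.93  -0.048  0.091  1.928 -0.225  1.18   0.456] p [303.9 391.2 269.3]
R
 [[ 0.353  0.93  -0.098]
 [ 0.922 -0.328  0.206]
 [ 0.159 -0.163 -0.974]] F [ 0.4 -0.3 -0.5]
```

```bash
cat > fit.py <<'E'
from h import *
import itertools
from scipy.optimize import least_squares
L=json.load(open("log.json"))
J=np.array([l[0] for l in L]);P=np.array([l[1] for l in L]);Q=Ro.from_quat([l[2] for l in L])
res=[]
for s in itertools.product([1,-1],repeat=4):
  for b0 in np.arange(4)*np.pi/2:
    for b7 in np.arange(8)*np.pi/4:
      e=0
      for i in range(len(J)):
        j=J[i];R=Ro.from_euler("ZYZYZYZ",[s[0]*j[0]+b0,j[1],s[1]*j[2],j[3],s[2]*j[4],j[5],s[3]*j[6]+b7])
        e+=(R.inv()*Q[i]).magnitude()
      res.append((e,s,b0,b7))
res.sort(key=lambda r:r[0]);print(*res[:4],sep="\n")
E
python3 fit.py
```

```text
Traceback (most recent call last):
  File "fit.py", line 12, in <module>
    j=J[i];R=Ro.from_euler("ZYZYZYZ",[s[0]*j[0]+b0,j[1],s[1]*j[2],j[3],s[2]*j[4],j[5],s[3]*j[6]+b7])
             ~~~~~~~~~~~~~^^^^^^^^^^^^^^^^^^^^^^^^^^^^^^^^^^^^^^^^^^^^^^^^^^^^^^^^^^^^^^^^^^^^^^^^^^
  File "scipy/spatial/transform/_rotation.pyx", line 1413, in scipy.spatial.transform._rotation.Rotation.from_euler
ValueError: Expected axis specification to be a non-empty string of upto 3 characters, got ZYZYZYZ
```

```bash
sed -i 's/R=Ro.from_euler("ZYZYZYZ",\[\(.*\)\])$/a=[\1];R=Ro.from_euler("ZYZ",a[:3])*Ro.from_euler("YZY",a[3:6])*Ro.from_euler("Z",a[6])/' fit.py; python3 fit.py
```

```text
(6.588068203930177e-16, (-1, -1, -1, -1), np.float64(0.0), np.float64(3.141592653589793))
(0.20314355962328962, (1, 1, 1, 1), np.float64(4.71238898038469), np.float64(5.497787143782138))
(0.22663228931323148, (1, 1, 1, 1), np.float64(3.141592653589793), np.float64(3.9269908169872414))
(0.268100350908012, (-1, -1, 1, -1), np.float64(3.141592653589793), np.float64(0.0))
```

Request:
apply_moves(plan=[{"x": -15, "y": 15, "z": -6, "ax": 0, "ay": 0, "az": 4, "grip": -1}, {"x": -22, "y": 21, "z": -8, "ax": 0, "ay": -3, "az": 4, "grip": -1}, {"x": -22, "y": 21, "z": -7, "ax": 0, "ay": -3, "az": 4, "grip": -1}, {"x": -22, "y": 21, "z": -6, "ax": 0, "ay": -3, "az": 4, "grip": -1}])

```text
time_s: 1.1
position: [339.7, 272.6, 272.9]
tcp_rot: [0.89, 0.445, -0.067, -0.07]
contact_force: [0.3, 0.5, -0.1]
opening: 15.0
```

```bash
python3 -c "
from h import *
log()"
```

```text
t 1.1 j [-0.824 -0.057  0.189  1.924 -0.152  1.385  0.328] p [339.7 272.6 272.9]
R
 [[ 0.595  0.783 -0.181]
 [ 0.802 -0.594  0.064]
 [-0.057 -0.183 -0.981]] F [ 0.3  0.5 -0.1]
```

Request:
apply_moves(plan=[{"x": -22, "y": 21, "z": -4, "ax": 0, "ay": 0, "az": 4, "grip": -1}, {"x": -22, "y": 21, "z": 0, "ax": -3, "ay": 0, "az": 4, "grip": -1}, {"x": -22, "y": 21, "z": 0, "ax": -3, "ay": 0, "az": 4, "grip": -1}, {"x": -15, "y": 16, "z": -10, "ax": -3, "ay": 0, "az": 4, "grip": -1}])

```text
time_s: 1.43
position: [347.3, 150.6, 280.9]
tcp_rot: [0.951, 0.304, -0.044, 0.02]
contact_force: [-0.6, 0.5, -0.6]
opening: 0.8
```

```bash
cat >> fit.py <<'E'
def fk(j,p):
    h,a,b,c,e1,e2,w,h0=p
    Y=lambda t:Ro.from_euler("Y",t);Z=lambda t:Ro.from_euler("Z",t)
    T=np.array([0,0,h]);R=Z(-j[0]);T=T+R.apply([h0,0,0]);R=R*Y(j[1])*Z(-j[2]);T=T+R.apply([e1,0,a]);R=R*Y(j[3])*Z(-j[4]);T=T+R.apply([e2,0,b]);R=R*Y(j[5]);T=T+R.apply([w,0,c]);R=R*Z(-j[6]+np.pi)
    return T,R
if __name__=="__main__":
  for mask in ([0,1,2,3],[0,1,2,3,6],[0,1,2,3,4,5],[0,1,2,3,4,5,6,7]):
    def full(x):
        p=np.zeros(8);p[mask]=x;return p
    f=lambda x:np.concatenate([fk(J[i],full(x))[0]-P[i] for i in range(len(J))])
    x0=np.array([300,350,350,200,0,0,0,0])[mask]
    r=least_squares(f,x0);print(mask,np.round(r.x,2),np.abs(r.fun).max())
E
python3 -c "
from h import *
log()"; python3 fit.py
```

```text
t 1.43 j [-0.737 -0.211  0.209  2.03   0.064  1.414  0.071] p [347.3 150.6 280.9]
R
 [[ 0.811  0.58  -0.072]
 [ 0.577 -0.814 -0.066]
 [-0.097  0.012 -0.995]] F [-0.6  0.5 -0.6]
(1.5692716641268194e-15, (-1, -1, -1, -1), np.float64(0.0), np.float64(3.141592653589793))
(0.7135471469901726, (-1, -1, 1, -1), np.float64(3.141592653589793), np.float64(0.0))
(0.7374435031588364, (-1, -1, 1, -1), np.float64(1.5707963267948966), np.float64(4.71238898038469))
(0.737756629915969, (-1, -1, -1, -1), np.float64(1.5707963267948966), np.float64(4.71238898038469))
[0, 1, 2, 3] [126.63 487.29 511.39 194.64] 24.21593690714272
[0, 1, 2, 3, 6] [126.82 486.46 482.34 200.71 -28.38] 24.066329331313852
[0, 1, 2, 3, 4, 5] [ 97.85 490.28 485.25 265.15   3.34 -92.84] 23.758136789049104
[0, 1, 2, 3, 4, 5, 6, 7] [175.75 479.99 538.68 285.61  11.64 -58.61 -26.24 -77.15] 29.389380340891762
```

```bash
cat > fit2.py <<'E'
from fit import *
# linear in offsets: T = sum R_k * o_k
def rows(j):
    Y=lambda t:Ro.from_euler("Y",t);Z=lambda t:Ro.from_euler("Z",t)
    R0=Ro.identity();R1=Z(-j[0]);R2=R1*Y(j[1]);R3=R2*Z(-j[2]);R4=R3*Y(j[3]);R5=R4*Z(-j[4]);R6=R5*Y(j[5]);R7=R6*Z(-j[6])
    return [R.as_matrix() for R in (R0,R1,R2,R3,R4,R5,R6,R7)]
names=[f"{k}{a}" for k in range(8) for a in "xyz"]
def solve(sel):
    A=np.vstack([np.hstack(rows(j)) for j in J]);idx=[names.index(s) for s in sel]
    x,_,rk,_=np.linalg.lstsq(A[:,idx],P.ravel(),rcond=None)
    return x,np.abs(A[:,idx]@x-P.ravel()).max(),rk
base=["0z","3z","5z","7z"]
print(base,solve(base))
import itertools
ex=[n for n in names if n not in base and n not in("1z","2z","4z","6z","2y","4y","6y","0x","0y")]
out=[]
for k in (1,2):
  for c in itertools.combinations(ex,k):
    x,e,rk=solve(base+list(c)); out.append((e,c,np.round(x,1)))
out.sort(key=lambda o:o[0]);[print(o) for o in out[:12]]
E
python3 fit2.py|grep -v pi
```

```text
(1.5692716641268194e-15, (-1, -1, -1, -1), np.float64(0.0), np.float64(3.141592653589793))
(0.7135471469901726, (-1, -1, 1, -1), np.float64(3.141592653589793), np.float64(0.0))
(0.7374435031588364, (-1, -1, 1, -1), np.float64(1.5707963267948966), np.float64(4.71238898038469))
(0.737756629915969, (-1, -1, -1, -1), np.float64(1.5707963267948966), np.float64(4.71238898038469))
['0z', '3z', '5z', '7z'] (array([126.62687923, 487.2932269 , 511.38855337, 194.63607515]), np.float64(24.21593630223785), np.int32(4))
(np.float64(0.05019642238028155), ('1y', '3y'), array([249.4, 467.8, 513.1, 298.9, -15.6, -10.9]))
(np.float64(0.3788337398195267), ('1y', '4x'), array([252.5, 472.5, 513.5, 301. , -26.9,   5.9]))
(np.float64(0.39408593561870475), ('1y', '7x'), array([245.8, 473.3, 513. , 300.9, -26.5,   1.1]))
(np.float64(0.40997957279478214), ('1x', '1y'), array([245. , 473.3, 513.1, 300.2,  -1.1, -26.5]))
(np.float64(0.4148000968633596), ('1y', '5x'), array([243.3, 473.5, 511.4, 301.2, -26.5,  -2.2]))
(np.float64(0.4229439428280557), ('1y', '2x'), array([244.8, 473.4, 512.7, 300.1, -26.6,  -0.8]))
(np.float64(0.42539758133460737), ('1y', '5y'), array([245.1, 472.8, 512.1, 299.9, -25.5,  -1.2]))
(np.float64(0.4757150483800956), ('1y', '3x'), array([244.7, 473.4, 512.7, 300. , -26.6,  -0.8]))
(np.float64(0.4916774867376148), ('1y',), array([244.3, 473.4, 511.9, 299.9, -26.6]))
(np.float64(0.4924506266041817), ('1y', '7y'), array([ 2.443e+02,  4.734e+02,  5.119e+02,  2.998e+02, -2.650e+01,
       -1.000e-01]))
(np.float64(0.49426206725996735), ('1y', '6x'), array([ 2.443e+02,  4.734e+02,  5.114e+02,  3.000e+02, -2.660e+01,
       -5.000e-01]))
(np.float64(0.5421976981879766), ('3y', '4x'), array([245.4, 461.2, 512.5, 295.9, -26.1,  -8. ]))
```

```bash
cat > kin.py <<'E'
from h import *
from scipy.optimize import least_squares
H,A,B,C,Y0=245.3,472.0,512.5,299.8,-26.5
LO=np.array([-2.86,-.3,-1.38,.06,-1.56,.09,-2.69]);HI=np.array([2.86,2.09,1.24,2.45,4.7,2.05,2.69])
def fk(j,full=False):
    Y=lambda t:Ro.from_euler("Y",t);Z=lambda t:Ro.from_euler("Z",t)
    R=Z(-j[0]);S=np.array([0,0,H])+R.apply([0,Y0,0]);R=R*Y(j[1])*Z(-j[2]);E=S+R.apply([0,0,A]);R=R*Y(j[3])*Z(-j[4]);W=E+R.apply([0,0,B]);R=R*Y(j[5]);T=W+R.apply([0,0,C]);R=R*Z(-j[6]+np.pi)
    return (T,R,E,W) if full else (T,R)
def ik(T,R,j0,m=.03,wreg=1e-3,jreg=None):
    jr=j0 if jreg is None else jreg
    def f(j):
        t,r=fk(j);return np.concatenate([(t-T)/100,3*(r.inv()*R).as_rotvec(),wreg*(j-jr)])
    s=least_squares(f,np.clip(j0,LO+m+.001,HI-m-.001),bounds=(LO+m,HI-m));t,r=fk(s.x)
    return s.x,np.linalg.norm(t-T),np.degrees((r.inv()*R).magnitude())
def pose(al,psi,sx):  # tool z pitched al below horizontal, yaw psi; tool x horizontal * sx
    a,p=np.radians([al,psi]);z=np.array([np.cos(a)*np.cos(p),np.cos(a)*np.sin(p),-np.sin(a)])
    x=sx*np.array([-np.sin(p),np.cos(p),0]);y=np.cross(z,x);return Ro.from_matrix(np.stack([x,y,z],1))
E
cat > srch.py <<'E'
from kin import *
np.set_printoptions(precision=2,suppress=True)
j0=manip.get_obs()["joints"];print(fk(j0)[0],manip.get_obs()["position"])
rng=np.random.default_rng(0)
for al in (15,25,35,45):
  for psi in (0,15,-15):
    for sx in (1,-1):
      R=pose(al,psi,sx);s=42;z=R.as_matrix()[:,2];up=np.array([z[0]*np.tan(np.radians(al)),z[1]*np.tan(np.radians(al)),np.cos(np.radians(al))])
      up=np.cross(z,np.cross([0,0,1],z));up/=np.linalg.norm(up)
      T=np.array([611,-35,60])-s*z-9.5*up
      best=[]
      for k in range(25):
        j,e,r=ik(T,R,rng.uniform(LO,HI),wreg=1e-6)
        if e<1 and r<.3:
          j2,e2,r2=ik(T+[0,0,125],R,j)
          _,_,E,W=fk(j,True)
          best.append((np.abs(j-j0).max(),j,e2,E,W))
      best.sort(key=lambda b:b[0])
      for b in best[:2]: print(al,psi,sx,len(best),b[1],round(b[2],1),"E",b[3].round(),"W",b[4].round())
E
python3 srch.py
```

```text
[347.87 150.97 280.58] [347.31 150.57 280.87]
15 15 1 18 [ 1.79  1.98 -1.35  2.41  2.71  0.56  0.85] 6.9 E [-121. -416.   56.] W [ 290. -121.  139.]
15 15 1 18 [ 1.79  1.98 -1.35  2.41  2.71  0.56  0.85] 6.9 E [-121. -416.   56.] W [ 290. -121.  139.]
15 15 -1 12 [ 1.75  1.82 -1.32  2.41  2.88  0.51 -2.58] 64.8 E [-107. -445.  128.] W [ 290. -121.  139.]
15 15 -1 12 [ 1.74  1.8  -1.31  2.41  2.91  0.5  -2.62] 64.8 E [-105. -448.  138.] W [ 290. -121.  139.]
25 15 1 13 [ 1.59  1.31 -1.35  2.4   2.83  0.49  0.1 ] 0.0 E [ -37. -456.  365.] W [ 308. -116.  196.]
25 15 1 13 [ 1.58  1.28 -1.34  2.4   2.87  0.48  0.03] 0.0 E [ -32. -451.  383.] W [ 308. -116.  196.]
25 15 -1 13 [ 1.1   0.57 -0.82  2.42  3.71  0.65  1.77] 0.0 E [  91. -238.  644.] W [ 308. -116.  196.]
25 15 -1 13 [ 1.04  0.53 -0.76  2.42  3.72  0.67  1.72] 0.0 E [  98. -221.  652.] W [ 308. -116.  196.]
35 0 1 18 [ 1.29  0.77 -1.31  2.41  2.55  0.66 -0.42] 0.0 E [  67. -323.  584.] W [326. -35. 248.]
35 0 1 18 [ 1.25  0.69 -1.26  2.42  2.59  0.62 -0.52] 0.0 E [  70. -293.  609.] W [326. -35. 248.]
35 0 -1 13 [ 1.25  0.69 -1
[... 1489 characters left out ...]
5 1 13 [ 1.36  0.57 -1.25  2.28  1.96  0.12  0.27] 12.9 E [  28. -254.  643.] W [371. -99. 295.]
45 15 -1 15 [ 1.42  0.7  -1.35  2.28  1.81  0.24 -2.65] 0.0 E [  19. -305.  606.] W [371. -99. 295.]
45 15 -1 15 [ 1.42  0.7  -1.35  2.28  1.82  0.24 -2.65] 0.0 E [  20. -303.  608.] W [371. -99. 295.]
45 -15 1 19 [ 0.77  0.32 -0.95  2.32  1.9   0.5  -0.48] 0.0 E [  87. -121.  694.] W [371.  29. 295.]
45 -15 1 19 [ 0.72  0.3  -0.9   2.32  1.9   0.48 -0.5 ] 0.0 E [  86. -111.  697.] W [371.  29. 295.]
45 -15 -1 11 [-1.05  0.2   0.96  2.41  2.29  0.17  2.05] 16.8 E [ 70.  68. 708.] W [371.  29. 295.]
45 -15 -1 11 [-0.16  0.15  0.01  2.37  1.96  0.31  2.44] 16.8 E [ 76. -15. 712.] W [371.  29. 295.]
```

```bash
cat > plan.py <<'E'
from kin import *
np.set_printoptions(precision=2,suppress=True)
PSI=-12;YC=-45;XF=611.
def tool(al,s,cx,cz,psi=PSI,yc=YC,sx=1):
    R=pose(al,psi,sx);z=R.as_matrix()[:,2];up=np.cross(z,np.cross([0,0,1],z));up/=np.linalg.norm(up)
    return np.array([cx,yc,cz])-s*z-9.5*up,R
def show(n,j,e,r):
    T,R,E,W=fk(j,True);print(n,j,"err",round(e,2),round(r,2),"T",T.round(1),"tip",(T+70*R.as_matrix()[:,2]).round(),"E",E.round(),"W",W.round())
if __name__=="__main__":
  g=np.array([.51,.33,-.72,2.40,2.32,.68,-.7])
  for al in (30,35,38):
    for psi in (-8,-12,-18):
      T,R=tool(al,42,XF,55,psi);j,e,r=ik(T,R,g,wreg=1e-3);show(("con",al,psi),j,e,r)
      T,R=tool(al,42,XF,190,psi);j2,e,r=ik(T,R,j,wreg=1e-3);show("top",j2,e,r)
      for a2 in (45,52,58):
        T,R=tool(a2,65,XF-25,50,psi);j3,e,r=ik(T,R,j,wreg=1e-3);show(("pre",a2),j3,e,r)
      T,R=tool(a2,65,XF-25,210,psi);j4,e,r=ik(T,R,j3,wreg=1e-3);show("high",j4,e,r)
E
python3 plan.py
```

```text
('con', 30, -8) [ 1.23  1.09 -1.35  2.42  2.59  1.06 -0.3 ] err 8.53 0.75 T [578.8 -39.3  67.1] tip [638. -48.  31.] E [ 116. -402.  465.] W [324.  -2. 220.]
top [ 0.9  -0.09 -0.92  2.42  2.77  0.27 -1.36] err 0.0 0.0 T [570.3 -39.3 202.8] tip [630. -48. 168.] E [-48.  19. 715.] W [313.  -3. 353.]
('pre', 45) [ 1.27  0.38 -1.35  2.41  2.03  0.45 -0.36] err 0.0 0.0 T [533.8 -37.7  89.2] tip [583. -45.  40.] E [  26. -176.  683.] W [324.  -8. 301.]
('pre', 52) [ 1.27  0.34 -1.35  2.33  1.49  0.38  0.13] err 0.0 0.0 T [539.  -38.4  95.4] tip [582. -44.  40.] E [  20. -156.  691.] W [356. -13. 332.]
('pre', 58) [ 1.26  0.36 -1.35  2.25  1.13  0.46  0.5 ] err 0.0 0.0 T [543.9 -39.1 100.1] tip [581. -44.  41.] E [  27. -168.  686.] W [387. -17. 354.]
high [ 0.78 -0.19 -0.71  2.11 -0.13  0.62  1.56] err 0.0 0.0 T [543.9 -39.1 260.1] tip [581. -44. 201.] E [-84.  45. 708.] W [387. -17. 514.]
('con', 30, -12) [ 1.16  1.1  -1.35  2.42  2.56  1.18 -0.35] err 4.98 0.47 T [575.7 -36.2  67.4] tip [635. -49.  32.] E [ 143. -396.  460.] W [323.  19. 219.]
top [ 0.99 -0.09 -1.06  2.4   2.42  0.31 -1.
[... 6234 characters left out ...]
43  0.33 -0.19] err 0.0 0.0 T [574.  -33.  208.4] tip [626. -50. 165.] E [-46.  -4. 716.] W [349.  40. 393.]
('pre', 45) [ 0.57  0.15 -0.76  2.4   1.82  0.43 -0.57] err 0.0 0.0 T [535.9 -28.7  89.2] tip [583. -44.  40.] E [ 44. -60. 712.] W [334.  37. 301.]
('pre', 52) [ 0.78  0.16 -0.93  2.32  1.35  0.39 -0.05] err 0.0 0.0 T [540.8 -30.3  95.4] tip [582. -44.  40.] E [ 35. -72. 711.] W [365.  27. 332.]
('pre', 58) [ 1.16  0.41 -1.35  2.23  1.26  0.63  0.18] err 0.0 0.0 T [545.6 -31.9 100.1] tip [581. -43.  41.] E [  51. -182.  679.] W [394.  17. 354.]
high [ 0.76 -0.18 -0.77  2.09  0.1   0.65  1.15] err 0.0 0.0 T [545.6 -31.9 260.1] tip [581. -43. 201.] E [-79.  38. 710.] W [394.  17. 514.]
```

```bash
cat > sim.py <<'E'
from plan import *
from scipy.spatial.transform import Slerp
def path(j,T0,R0,T1,R1,n,rec):
    sl=Slerp([0,1],Ro.concatenate([R0,R1]));m=0
    for k in range(1,n+1):
        u=k/n;jn,e,r=ik(T0+(T1-T0)*u,sl(u),j,m=.005,wreg=2e-4);m=max(m,np.abs(jn-j).max());j=jn;rec.append((j,e,r))
    return j,m
if __name__=="__main__":
    o=manip.get_obs();j=o["joints"];T,R=o["position"],Ro.from_quat(o["tcp_rot"]);P=-18
    wp=[("high",*tool(58,65,XF-30,190,P)),("pre",*tool(52,65,XF-30,48,P)),("con",*tool(36,42,XF,55,P)),("top",*tool(36,42,XF,185,P))]
    for n,T1,R1 in wp:
        rec=[];j,m=path(j,T,R,T1,R1,20,rec);T,R=T1,R1
        show(n,j,rec[-1][1],rec[-1][2]);print("   maxstep",round(m,2),"worst err",round(max(r[1] for r in rec),2), "j6min",round(min(r[0][5] for r in rec),2),"j4max",round(max(r[0][3] for r in rec),2))
E
python3 sim.py
```

```text
high [-0.62 -0.22  0.47  2.19  0.53  0.69  0.78] err 0.0 0.0 T [540.6 -31.9 240.1] tip [576. -43. 181.] E [-67. -81. 706.] W [389.  17. 494.]
   maxstep 0.05 worst err 0.0 j6min 0.69 j4max 2.19
pre [-0.52  0.03  0.38  2.4   1.2   0.28  0.01] err 0.0 0.0 T [535.8 -30.3  93.4] tip [577. -44.  38.] E [ 27. -15. 717.] W [360.  27. 330.]
   maxstep 0.09 worst err 0.0 j6min 0.28 j4max 2.4
con [-0.43  0.23  0.24  2.44  2.34  0.53 -1.21] err 0.0 0.0 T [573.4 -32.8  72. ] tip [627. -50.  31.] E [110.  21. 705.] W [343.  42. 248.]
   maxstep 0.09 worst err 0.0 j6min 0.28 j4max 2.44
top [-0.43 -0.11  0.23  2.39  1.63  0.43 -0.37] err 0.0 0.0 T [573.4 -32.8 202. ] tip [627. -50. 161.] E [-34. -45. 715.] W [343.  42. 378.]
   maxstep 0.05 worst err 0.0 j6min 0.43 j4max 2.44
```

```bash
cat > rows.py <<'E'
from sim import *
def rows(T1,R1,n,ease=False,g=-1):
    o=manip.get_obs();T0,R0=np.array(o["position"]),Ro.from_quat(o["tcp_rot"]);sl=Slerp([0,1],Ro.concatenate([R0,R1]))
    print("dist",np.linalg.norm(T1-T0).round(1),"ang",np.degrees((R0.inv()*R1).magnitude()).round(1))
    u=np.linspace(0,1,n+1)
    out=[]
    for a,b in zip(u[:-1],u[1:]):
        Ra,Rb=sl(a),sl(b);d=Ra.inv().apply((T1-T0)*(b-a));w=np.degrees((Ra.inv()*Rb).as_rotvec())
        out.append(dict(zip(("x","y","z","ax","ay","az"),[round(float(v),1) for v in (*d,*w)]),grip=g))
    print(json.dumps(out))
E
python3 - <<'E'
from rows import *
T,R=tool(58,65,XF-30,190,-18);rows(T,R,12)
E
```

```text
dist 268.9 ang 49.3
[{"x": 4.6, "y": 21.7, "z": 3.2, "ax": -2.7, "ay": 1.3, "az": -2.8, "grip": -1}, {"x": 3.5, "y": 21.7, "z": 4.3, "ax": -2.7, "ay": 1.3, "az": -2.8, "grip": -1}, {"x": 2.3, "y": 21.6, "z": 5.4, "ax": -2.7, "ay": 1.3, "az": -2.8, "grip": -1}, {"x": 1.1, "y": 21.4, "z": 6.4, "ax": -2.7, "ay": 1.3, "az": -2.8, "grip": -1}, {"x": -0.1, "y": 21.1, "z": 7.4, "ax": -2.7, "ay": 1.3, "az": -2.8, "grip": -1}, {"x": -1.4, "y": 20.7, "z": 8.4, "ax": -2.7, "ay": 1.3, "az": -2.8, "grip": -1}, {"x": -2.6, "y": 20.2, "z": 9.3, "ax": -2.7, "ay": 1.3, "az": -2.8, "grip": -1}, {"x": -3.8, "y": 19.6, "z": 10.2, "ax": -2.7, "ay": 1.3, "az": -2.8, "grip": -1}, {"x": -5.0, "y": 18.9, "z": 11.0, "ax": -2.7, "ay": 1.3, "az": -2.8, "grip": -1}, {"x": -6.1, "y": 18.1, "z": 11.7, "ax": -2.7, "ay": 1.3, "az": -2.8, "grip": -1}, {"x": -7.3, "y": 17.2, "z": 12.4, "ax": -2.7, "ay": 1.3, "az": -2.8, "grip": -1}, {"x": -8.4, "y": 16.2, "z": 13.0, "ax": -2.7, "ay": 1.3, "az": -2.8, "grip": -1}]
```

Request:
apply_moves(plan=[{"x": 4.5, "y": 21.5, "z": 3, "ax": -2.7, "ay": 1.3, "az": -2.8, "grip": -1}, {"x": 3.5, "y": 21.5, "z": 4.5, "ax": -2.7, "ay": 1.3, "az": -2.8, "grip": -1}, {"x": 2.5, "y": 21.5, "z": 5.5, "ax": -2.7, "ay": 1.3, "az": -2.8, "grip": -1}, {"x": 1, "y": 21.5, "z": 6.5, "ax": -2.7, "ay": 1.3, "az": -2.8, "grip": -1}, {"x": 0, "y": 21, "z": 7.5, "ax": -2.7, "ay": 1.3, "az": -2.8, "grip": -1}, {"x": -1.5, "y": 20.5, "z": 8.5, "ax": -2.7, "ay": 1.3, "az": -2.8, "grip": -1}, {"x": -2.5, "y": 20, "z": 9.5, "ax": -2.7, "ay": 1.3, "az": -2.8, "grip": -1}, {"x": -4, "y": 19.5, "z": 10, "ax": -2.7, "ay": 1.3, "az": -2.8, "grip": -1}, {"x": -5, "y": 19, "z": 11, "ax": -2.7, "ay": 1.3, "az": -2.8, "grip": -1}])

```text
time_s: 2.18
position: [498.3, 5.2, 259.8]
tcp_rot: [0.835, 0.499, 0.125, 0.193]
contact_force: [0.7, -0.4, -0.2]
opening: 0.2
```

```bash
python3 - <<'E'
from rows import *
log()
T,R=tool(58,65,XF-30,190,-18);rows(T,R,4)
E
```

```text
t 2.18 j [-0.64 -0.24  0.35  2.15  0.5   0.92  0.55] p [498.3   5.2 259.8]
R
 [[ 0.47  0.79  0.4 ]
 [ 0.88 -0.43 -0.2 ]
 [ 0.02  0.45 -0.89]] F [ 0.7 -0.4 -0.2]
dist 59.6 ang 11.4
[{"x": -3.3, "y": 10.1, "z": 10.5, "ax": -1.3, "ay": 1.0, "az": -2.3, "grip": -1}, {"x": -3.9, "y": 9.7, "z": 10.6, "ax": -1.3, "ay": 1.0, "az": -2.3, "grip": -1}, {"x": -4.5, "y": 9.3, "z": 10.8, "ax": -1.3, "ay": 1.0, "az": -2.3, "grip": -1}, {"x": -5.0, "y": 8.8, "z": 10.9, "ax": -1.3, "ay": 1.0, "az": -2.3, "grip": -1}]
```

Request:
apply_moves(plan=[{"x": -3.5, "y": 10, "z": 10.5, "ax": -1.3, "ay": 1, "az": -2.3, "grip": -1}, {"x": -4, "y": 9.5, "z": 10.5, "ax": -1.3, "ay": 1, "az": -2.3, "grip": -1}, {"x": -4.5, "y": 9.5, "z": 11, "ax": -1.3, "ay": 1, "az": -2.3, "grip": -1}, {"x": -5, "y": 9, "z": 11, "ax": -1.3, "ay": 1, "az": -2.3, "grip": -1}, {"x": 0, "y": 0, "z": 0, "ax": 0, "ay": 0, "az": 0, "grip": -1}])

```text
time_s: 2.6
position: [543.2, -37.7, 240.6]
tcp_rot: [0.779, 0.561, 0.164, 0.227]
contact_force: [-0.8, -0.8, -0.0]
opening: 0.5
```

```bash
python3 - <<'E'
from rows import *
import cv2
log()
T,R=tool(52,65,XF-30,48,-18);rows(T,R,10)
for n in("scene","top"):
    p,d=manip.capture(n);cv2.imwrite(f"pics/{n}1.png",p);np.save(f"pics/{n}1.npy",d)
a=cv2.imread("pics/scene1.png")[60:290,160:460];b=cv2.imread("pics/top1.png")[80:280,160:390]
cv2.imwrite("pics/c1.png",np.vstack([cv2.resize(a,(400*300//300+100,300)),cv2.resize(b,(500,300))]))
E
```

```text
t 2.6 j [-0.62 -0.2   0.47  2.19  0.54  0.68  0.77] p [543.2 -37.7 240.6]
R
 [[ 0.32  0.8   0.51]
 [ 0.95 -0.27 -0.17]
 [ 0.    0.54 -0.84]] F [-0.8 -0.8 -0. ]
dist 147.6 ang 5.5
[{"x": 0.4, "y": -8.7, "z": 11.9, "ax": -0.5, "ay": 0.0, "az": -0.0, "grip": -1}, {"x": 0.4, "y": -8.8, "z": 11.8, "ax": -0.5, "ay": 0.0, "az": -0.0, "grip": -1}, {"x": 0.5, "y": -8.9, "z": 11.7, "ax": -0.5, "ay": 0.0, "az": -0.0, "grip": -1}, {"x": 0.5, "y": -9.0, "z": 11.6, "ax": -0.5, "ay": 0.0, "az": -0.0, "grip": -1}, {"x": 0.5, "y": -9.2, "z": 11.6, "ax": -0.5, "ay": 0.0, "az": -0.0, "grip": -1}, {"x": 0.5, "y": -9.3, "z": 11.5, "ax": -0.5, "ay": 0.0, "az": -0.0, "grip": -1}, {"x": 0.5, "y": -9.4, "z": 11.4, "ax": -0.5, "ay": 0.0, "az": -0.0, "grip": -1}, {"x": 0.5, "y": -9.5, "z": 11.3, "ax": -0.5, "ay": 0.0, "az": -0.0, "grip": -1}, {"x": 0.5, "y": -9.6, "z": 11.2, "ax": -0.5, "ay": 0.0, "az": -0.0, "grip": -1}, {"x": 0.5, "y": -9.7, "z": 11.1, "ax": -0.5, "ay": 0.0, "az": -0.0, "grip": -1}]
```

View pics/c1.png

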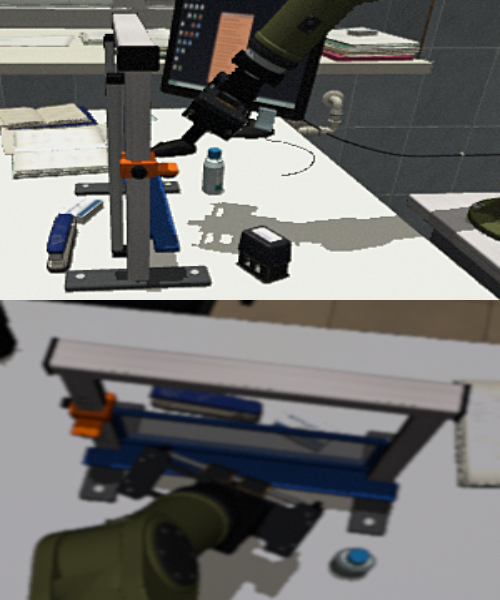

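Request:
apply_moves(plan=[{"x": 0.5, "y": -5, "z": 6, "ax": -0.5, "ay": 0, "az": 0, "grip": -1}, {"x": 0.5, "y": -9, "z": 12, "ax": -0.5, "ay": 0, "az": 0, "grip": -1}, {"x": 0.5, "y": -9, "z": 12, "ax": -0.5, "ay": 0, "az": 0, "grip": -1}, {"x": 0.5, "y": -9, "z": 11.5, "ax": -0.5, "ay": 0, "az": 0, "grip": -1}, {"x": 0.5, "y": -9, "z": 11.5, "ax": -0.5, "ay": 0, "az": 0, "grip": -1}, {"x": 0.5, "y": -9, "z": 11.5, "ax": -0.5, "ay": 0, "az": 0, "grip": -1}, {"x": 0.5, "y": -9.5, "z": 11.5, "ax": -0.5, "ay": 0, "az": 0, "grip": -1}, {"x": 0.5, "y": -9.5, "z": 11, "ax": -0.5, "ay": 0, "az": 0, "grip": -1}, {"x": 0.5, "y": -9.5, "z": 11, "ax": -0.5, "ay": 0, "az": 0, "grip": -1}])

```text
time_s: 3.45
position: [541.9, -14.0, 123.0]
tcp_rot: [0.771, 0.548, 0.199, 0.257]
contact_force: [0.4, -0.9, 1.5]
opening: 0.2
```

```bash
python3 - <<'E'
from rows import *
log()
T,R=tool(52,65,XF-30,48,-18);rows(T,R,2)
E
```

```text
t 3.45 j [-0.55 -0.01  0.37  2.36  1.    0.34  0.17] p [541.9 -14.  123. ]
R
 [[ 0.32  0.74  0.59]
 [ 0.95 -0.27 -0.18]
 [ 0.03  0.61 -0.79]] F [ 0.4 -0.9  1.5]
dist 34.4 ang 1.6
[{"x": -9.1, "y": -9.2, "z": 11.4, "ax": -0.0, "ay": -0.4, "az": -0.7, "grip": -1}, {"x": -8.9, "y": -9.3, "z": 11.4, "ax": -0.0, "ay": -0.4, "az": -0.7, "grip": -1}]
```

Request:
apply_moves(plan=[{"x": -9, "y": -9.5, "z": 11.5, "ax": 0, "ay": -0.4, "az": -0.7, "grip": -1}, {"x": -9, "y": -9.5, "z": 11.5, "ax": 0, "ay": -0.4, "az": -0.7, "grip": -1}])

```text
time_s: 3.62
position: [536.6, -25.3, 93.1]
tcp_rot: [0.764, 0.556, 0.194, 0.263]
contact_force: [0.3, -0.2, -0.3]
opening: 0.3
```

```bash
python3 - <<'E'
from rows import *
log()
T,R=tool(52,65,XF-30,48,-18);rows(T,R,1)
T,R=tool(36,42,XF,55,-18);rows(T,R,12);print(T)
E
```

```text
t 3.62 j [-0.53  0.05  0.38  2.39  1.21  0.28 -0.01] p [536.6 -25.3  93.1]
R
 [[ 0.31  0.75  0.59]
 [ 0.95 -0.24 -0.19]
 [ 0.    0.62 -0.79]] F [ 0.3 -0.2 -0.3]
dist 5.1 ang 0.3
[{"x": -5.1, "y": 0.8, "z": 0.2, "ax": 0.1, "ay": -0.3, "az": -0.0, "grip": -1}]
dist 43.0 ang 15.9
[{"x": 0.3, "y": 1.4, "z": 3.3, "ax": -1.3, "ay": -0.0, "az": -0.0, "grip": -1}, {"x": 0.3, "y": 1.3, "z": 3.3, "ax": -1.3, "ay": -0.0, "az": -0.0, "grip": -1}, {"x": 0.3, "y": 1.2, "z": 3.4, "ax": -1.3, "ay": -0.0, "az": -0.0, "grip": -1}, {"x": 0.3, "y": 1.1, "z": 3.4, "ax": -1.3, "ay": -0.0, "az": -0.0, "grip": -1}, {"x": 0.3, "y": 1.0, "z": 3.4, "ax": -1.3, "ay": -0.0, "az": -0.0, "grip": -1}, {"x": 0.3, "y": 1.0, "z": 3.4, "ax": -1.3, "ay": -0.0, "az": -0.0, "grip": -1}, {"x": 0.3, "y": 0.9, "z": 3.5, "ax": -1.3, "ay": -0.0, "az": -0.0, "grip": -1}, {"x": 0.3, "y": 0.8, "z": 3.5, "ax": -1.3, "ay": -0.0, "az": -0.0, "grip": -1}, {"x": 0.3, "y": 0.7, "z": 3.5, "ax": -1.3, "ay": -0.0, "az": -0.0, "grip": -1}, {"x": 0.3, "y": 0.6, "z": 3.5, "ax": -1.3, "ay": -0.0, "az": -0.0, "grip": -1}, {"x": 0.3, "y": 0.6, "z": 3.5, "ax": -1.3, "ay": -0.0, "az": -0.0, "grip": -1}, {"x": 0.3, "y": 0.5, "z": 3.5, "ax": -1.3, "ay": -0.0, "az": -0.0, "grip": -1}]
[573.37 -32.77  72.  ]
```

Request:
apply_moves(plan=[{"x": 0, "y": 1.4, "z": 3.3, "ax": -1.3, "ay": 0, "az": 0, "grip": -1}, {"x": 0, "y": 1.3, "z": 3.3, "ax": -1.3, "ay": 0, "az": 0, "grip": -1}, {"x": 0, "y": 1.2, "z": 3.4, "ax": -1.3, "ay": 0, "az": 0, "grip": -1}, {"x": 0, "y": 1.1, "z": 3.4, "ax": -1.3, "ay": 0, "az": 0, "grip": -1}, {"x": 0, "y": 1, "z": 3.4, "ax": -1.3, "ay": 0, "az": 0, "grip": -1}])

```text
time_s: 4.03
position: [552.7, -24.1, 84.1]
tcp_rot: [0.748, 0.541, 0.23, 0.306]
contact_force: [0.4, -0.3, 0.5]
opening: 0.2
```

```bash
python3 - <<'E'
from rows import *
import cv2
log()
T,R=tool(36,42,XF,55,-18);rows(T,R,8)
for n in("scene","top"):
    p,d=manip.capture(n);cv2.imwrite(f"pics/{n}2.png",p);np.save(f"pics/{n}2.npy",d)
a=cv2.imread("pics/scene2.png")[120:290,190:390];b=cv2.imread("pics/top2.png")[80:280,160:390]
cv2.imwrite("pics/c2.png",np.hstack([cv2.resize(a,(400,340),interpolation=2),cv2.resize(b,(391,340))]))
E
```

```text
t 4.03 j [-0.54  0.12  0.37  2.42  1.9   0.32 -0.74] p [552.7 -24.1  84.1]
R
 [[ 0.31  0.67  0.68]
 [ 0.95 -0.23 -0.21]
 [ 0.01  0.71 -0.71]] F [ 0.4 -0.3  0.5]
dist 25.4 ang 9.0
[{"x": -0.3, "y": 0.9, "z": 3.0, "ax": -1.1, "ay": -0.1, "az": -0.1, "grip": -1}, {"x": -0.3, "y": 0.8, "z": 3.1, "ax": -1.1, "ay": -0.1, "az": -0.1, "grip": -1}, {"x": -0.2, "y": 0.8, "z": 3.1, "ax": -1.1, "ay": -0.1, "az": -0.1, "grip": -1}, {"x": -0.2, "y": 0.7, "z": 3.1, "ax": -1.1, "ay": -0.1, "az": -0.1, "grip": -1}, {"x": -0.2, "y": 0.7, "z": 3.1, "ax": -1.1, "ay": -0.1, "az": -0.1, "grip": -1}, {"x": -0.2, "y": 0.6, "z": 3.1, "ax": -1.1, "ay": -0.1, "az": -0.1, "grip": -1}, {"x": -0.2, "y": 0.5, "z": 3.1, "ax": -1.1, "ay": -0.1, "az": -0.1, "grip": -1}, {"x": -0.2, "y": 0.5, "z": 3.1, "ax": -1.1, "ay": -0.1, "az": -0.1, "grip": -1}]
```

View pics/c2.png

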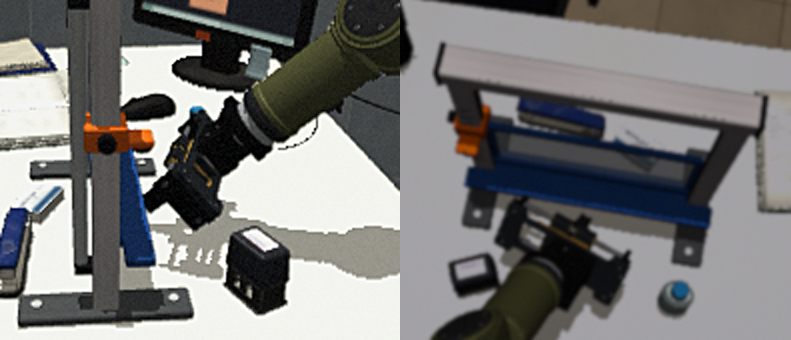

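Request:
apply_moves(plan=[{"x": -0.8, "y": 0.9, "z": 3, "ax": -1.1, "ay": -0.1, "az": -0.1, "grip": -1}, {"x": -0.8, "y": 0.8, "z": 3.1, "ax": -1.1, "ay": -0.1, "az": -0.1, "grip": -1}, {"x": -0.8, "y": 0.8, "z": 3.1, "ax": -1.1, "ay": -0.1, "az": -0.1, "grip": -1}, {"x": -0.8, "y": 0.7, "z": 3.1, "ax": -1.1, "ay": -0.1, "az": -0.1, "grip": -1}, {"x": -0.8, "y": 0.7, "z": 3.1, "ax": -1.1, "ay": -0.1, "az": -0.1, "grip": -1}, {"x": -0.8, "y": 0.6, "z": 3.1, "ax": -1.1, "ay": -0.1, "az": -0.1, "grip": -1}, {"x": -0.8, "y": 0.5, "z": 3.1, "ax": -1.1, "ay": -0.1, "az": -0.1, "grip": -1}, {"x": -0.8, "y": 0.5, "z": 3.1, "ax": -1.1, "ay": -0.1, "az": -0.1, "grip": -1}])

```text
time_s: 4.8
position: [576.9, -29.7, 77.9]
tcp_rot: [0.72, 0.522, 0.271, 0.369]
contact_force: [-4.6, 0.9, -1.5]
opening: 0.7
```

```bash
python3 - <<'E'
from rows import *
import cv2
log()
T,R=tool(36,42,XF,55,-18);rows(T,R,3)
p,d=manip.capture("scene");cv2.imwrite("pics/c3.png",cv2.resize(p[130:290,180:380],None,fx=4,fy=3.7,interpolation=2))
C=cloud("scene",d);C=C.reshape(-1,3);p=p.reshape(-1,3).astype(int)
m=(p[:,2]>150)&(p[:,0]<60)&(p[:,1]<130)&(C[:,0]<650)&(C[:,1]>80)&(C[:,1]<170);print("tongue",np.percentile(C[m],[0,10,50,90,100],axis=0).round(1))
E
```

```text
t 4.8 j [-0.47  0.23  0.27  2.43  2.34  0.53 -1.21] p [576.9 -29.7  77.9]
R
 [[ 0.31  0.55  0.78]
 [ 0.95 -0.18 -0.25]
 [ 0.01  0.81 -0.58]] F [-4.6  0.9 -1.5]
dist 7.5 ang 0.6
[{"x": -1.4, "y": -2.1, "z": 0.5, "ax": 0.2, "ay": -0.1, "az": -0.1, "grip": -1}, {"x": -1.4, "y": -2.1, "z": 0.5, "ax": 0.2, "ay": -0.1, "az": -0.1, "grip": -1}, {"x": -1.4, "y": -2.1, "z": 0.5, "ax": 0.2, "ay": -0.1, "az": -0.1, "grip": -1}]
tongue [[614.  118.4 209.4]
 [615.8 120.9 210.8]
 [623.5 134.2 211.7]
 [644.6 147.9 228. ]
 [649.  149.6 228.4]]
```

View pics/c3.png

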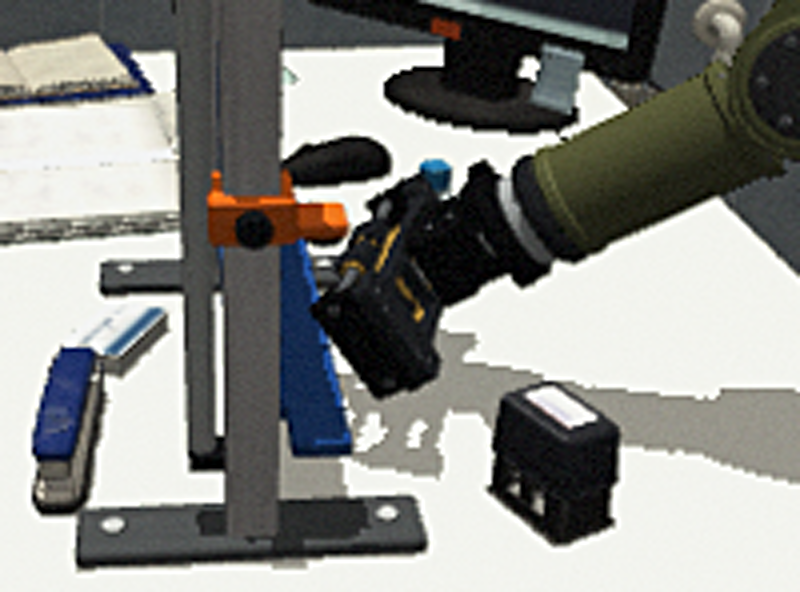

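```bash
python3 - <<'E'
from rows import *
o=manip.get_obs();j0=o["joints"];T0,R0=o["position"],Ro.from_quat(o["tcp_rot"])
for al in(36,39):
  for psi in (-8,-12):
    for s in (46,50):
      T,R=tool(al,s,XF,57,psi);rec=[];j,m=path(j0,T0,R0,T,R,10,rec);show((al,psi,s),j,*rec[-1][1:]);print(m)
      T2,R2=tool(al,s,XF,185,psi);rec=[];j,m=path(j,T,R,T2,R2,20,rec);show("top",j,*rec[-1][1:]);print(m, min(r[0][5] for r in rec),max(r[1] for r in rec))
E
```

```text
(36, -8, 46) [ 0.35  0.23 -0.42  2.44  2.68  0.51 -1.2 ] err 0.0 0.0 T [568.6 -39.   76.4] tip [625. -47.  35.] E [ 94. -63. 704.] W [328.  -5. 253.]
0.09975565390360486
top [ 0.48 -0.12 -0.52  2.38  2.16  0.12 -0.74] err 0.0 0.0 T [568.6 -39.  204.4] tip [625. -47. 163.] E [-61.   2. 714.] W [328.  -5. 381.]
0.061742677118115985 0.12436640983746468 8.927847963304125e-07
(36, -8, 50) [ 0.49  0.24 -0.56  2.44  2.65  0.52 -1.15] err 0.0 0.0 T [565.4 -38.6  78.7] tip [621. -46.  38.] E [ 88. -76. 703.] W [325.  -5. 255.]
0.11232626832916454
top [ 0.64 -0.13 -0.66  2.38  2.25  0.1  -0.84] err 0.0 0.0 T [565.4 -38.6 206.7] tip [621. -46. 166.] E [-66.  16. 713.] W [325.  -5. 383.]
0.039491173783437694 0.09853302708214967 6.282460548036061e-07
(36, -12, 46) [ 0.15  0.22 -0.28  2.44  2.52  0.53 -1.16] err 0.0 0.0 T [569.1 -36.1  76.4] tip [625. -48.  35.] E [ 99. -42. 706.] W [332.  14. 253.]
0.07511404384013759
top [ 0.21 -0.11 -0.32  2.38  1.78  0.24 -0.43] err 0.0 0.0 T [569.1 -36.1 204.4] tip [625. -48. 163.] E [-56. -15. 714.] W [332.  14. 381.]
0.06784633197526757 0.23792033824517017 
[... 1183 characters left out ...]
 0.4  -1.21] err 0.0 0.0 T [570.2 -36.3  78.6] tip [623. -48.  35.] E [ 85.  -6. 710.] W [342.  12. 267.]
0.036748085239213746
top [-0.27 -0.14  0.15  2.38  1.44  0.27 -0.06] err 0.0 0.0 T [570.2 -36.3 206.6] tip [623. -48. 163.] E [-56. -43. 713.] W [342.  12. 395.]
0.07105611814289708 0.2621200714844599 6.321006635564016e-07
(39, -12, 50) [-0.15  0.16  0.03  2.44  2.48  0.41 -1.16] err 0.0 0.0 T [567.1 -35.7  81.1] tip [620. -47.  37.] E [ 80. -15. 711.] W [339.  13. 270.]
0.0497237300886898
top [-0.14 -0.14  0.03  2.37  1.4   0.26 -0.03] err 0.0 0.0 T [567.1 -35.7 209.1] tip [620. -47. 165.] E [-62. -36. 713.] W [339.  13. 398.]
0.07262343678090738 0.2529274411785571 6.635816877772762e-07
```

```bash
python3 - <<'E'
from rows import *
T,R=tool(37,48,XF,57,-12);rows(T,R,4);print(T)
E
```

```text
dist 10.7 ang 6.2
[{"x": -2.1, "y": -0.7, "z": -1.5, "ax": 0.4, "ay": 1.2, "az": -0.9, "grip": -1}, {"x": -2.1, "y": -0.7, "z": -1.5, "ax": 0.4, "ay": 1.2, "az": -0.9, "grip": -1}, {"x": -2.0, "y": -0.8, "z": -1.6, "ax": 0.4, "ay": 1.2, "az": -0.9, "grip": -1}, {"x": -2.0, "y": -0.8, "z": -1.6, "ax": 0.4, "ay": 1.2, "az": -0.9, "grip": -1}]
[567.91 -35.84  78.3 ]
```

Request:
apply_moves(plan=[{"x": -2, "y": -0.8, "z": -3, "ax": 0.4, "ay": 1.2, "az": -0.9, "grip": -1}, {"x": -2, "y": -0.8, "z": -2, "ax": 0.4, "ay": 1.2, "az": -0.9, "grip": -1}, {"x": -2, "y": -0.8, "z": -1.5, "ax": 0.4, "ay": 1.2, "az": -0.9, "grip": -1}, {"x": -2, "y": -0.8, "z": 0, "ax": 0.4, "ay": 1.2, "az": -0.9, "grip": -1}, {"x": 0, "y": 0, "z": 0, "ax": 0, "ay": 0, "az": 0, "grip": -1}])

```text
time_s: 5.27
position: [569.6, -32.2, 80.7]
tcp_rot: [0.696, 0.562, 0.282, 0.346]
contact_force: [-1.2, -0.3, -0.0]
opening: 0.4
```

```bash
cat > look.py <<'E'
from rows import *
import cv2,sys
n=sys.argv[1];log()
p,d=manip.capture("scene");cv2.imwrite(f"pics/s{n}.png",cv2.resize(p[130:290,180:380],None,fx=4,fy=3.7,interpolation=2))
C=cloud("scene",d).reshape(-1,3);q=p.reshape(-1,3).astype(int)
b,g,r=q.T
m=(b>r+40)&(b>g+20)&(C[:,0]>600)&(C[:,0]<650)&(C[:,1]>60)&(C[:,1]<150)
print("lip top z",m.sum(),np.percentile(C[m][:,2],[10,50,90]).round(1))
E
python3 look.py 4; python3 -c "
from rows import *
T,R=tool(37,48,XF,57,-12);rows(T,R,1)"
```

```text
t 5.27 j [-0.05  0.19 -0.08  2.45  2.51  0.48 -1.19] p [569.6 -32.2  80.7]
R
 [[ 0.21  0.59  0.78]
 [ 0.98 -0.13 -0.17]
 [ 0.    0.8  -0.6 ]] F [-1.2 -0.3 -0. ]
lip top z 345 [77.5 78.7 79.7]
dist 5.4 ang 0.2
[{"x": -4.7, "y": -2.7, "z": 0.6, "ax": 0.1, "ay": -0.1, "az": -0.2, "grip": -1}]
```

View pics/s4.png

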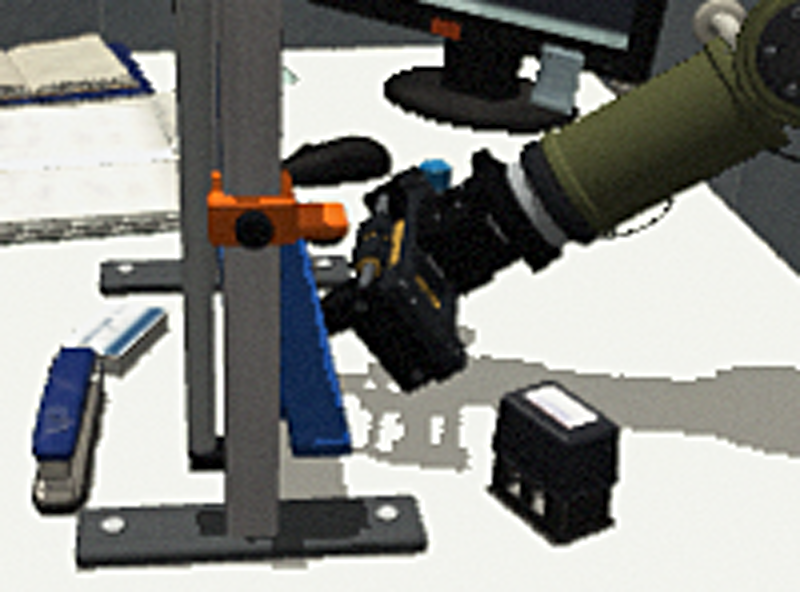

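Request:
apply_moves(plan=[{"x": -0.3, "y": 0.4, "z": -0.3, "ax": 0, "ay": 0, "az": 0, "grip": -1}, {"x": -0.3, "y": 0.8, "z": -0.6, "ax": 0, "ay": 0, "az": 0, "grip": -1}, {"x": -0.3, "y": 0.8, "z": -0.6, "ax": 0, "ay": 0, "az": 0, "grip": -1}, {"x": -0.3, "y": 0.8, "z": -0.6, "ax": 0, "ay": 0, "az": 0, "grip": -1}, {"x": -0.3, "y": 0.8, "z": -0.6, "ax": 0, "ay": 0, "az": 0, "grip": -1}, {"x": -0.3, "y": 0.8, "z": -0.6, "ax": 0, "ay": 0, "az": 0, "grip": -1}, {"x": -0.3, "y": 0.8, "z": -0.6, "ax": 0, "ay": 0, "az": 0, "grip": -1}, {"x": -0.3, "y": 0.8, "z": -0.6, "ax": 0, "ay": 0, "az": 0, "grip": -1}])

```text
time_s: 5.98
position: [567.8, -30.1, 86.8]
tcp_rot: [0.696, 0.564, 0.281, 0.344]
contact_force: [-0.3, -0.2, -4.0]
opening: 0.5
```

```bash
python3 look.py 5
```

```text
t 5.98 j [-0.02  0.17 -0.11  2.45  2.47  0.46 -1.15] p [567.8 -30.1  86.8]
R
 [[ 0.21  0.59  0.78]
 [ 0.98 -0.13 -0.16]
 [ 0.    0.8  -0.61]] F [-0.3 -0.2 -4. ]
lip top z 344 [77.6 78.7 79.7]
```

```bash
python3 - <<'E'
from rows import *
import cv2
p=cv2.imread("pics/scene0.png");cv2.imwrite("pics/pad.png",cv2.resize(p[170:215,222:282],None,fx=12,fy=12,interpolation=cv2.INTER_CUBIC))
d=np.load("pics/scene0.npy")
C=cloud("scene",d)
for v in range(182,205,1): print(v,p[v,262],C[v,262].round(0),p[v,257],C[v,257].round(0))
E
```

```text
182 [235 241 237] [ 567. -376.   -2.] [241 248 246] [ 585. -379.   -3.]
183 [234 239 234] [ 568. -366.   -2.] [232 241 234] [ 586. -366.   -1.]
184 [169 202 232] [ 569. -354.   -0.] [161 170 171] [ 586. -361.   -3.]
185 [  7  96 235] [620. 121. 212.] [  0  33 118] [630. 121. 212.]
186 [ 27 107 235] [620. 126. 212.] [ 11  48 130] [630. 124. 211.]
187 [ 26 109 234] [620. 130. 212.] [ 16  55 132] [630. 131. 213.]
188 [ 25 108 234] [621. 135. 212.] [ 27  62 140] [631. 133. 212.]
189 [ 28 113 241] [621. 140. 212.] [ 18  58 134] [631. 139. 212.]
190 [ 29 100 225] [622. 142. 211.] [ 15  56 131] [631. 142. 211.]
191 [10 35 93] [622. 144. 210.] [ 1 35 98] [631. 145. 210.]
192 [ 1 27 77] [622. 144. 208.] [ 1 32 80] [631. 143. 207.]
193 [ 5 31 78] [622. 144. 205.] [ 4 31 81] [631. 143. 206.]
194 [ 0 12 34] [622. 143. 203.] [ 0 16 42] [631. 142. 203.]
195 [0 0 0] [621. 139. 199.] [70 80 77] [630. 133. 196.]
196 [110 123 115] [621. 140. 197.] [210 230 232] [ 594. -263.   -1.]
197 [255 255 255] [ 578. -258.   -2.] [243 255 255] [ 595. -257.   -2.]
198 [231 243 243] [ 579. -250.   -2.] [150 154 149] [ 595. -251.   -2.]
199 [56 53 53] [ 582. -220.   10.] [112  95  81] [610. -87.  77.]
200 [110 111 110] [ 583. -211.   10.] [97 51 26] [611. -79.  78.]
201 [147 150 150] [ 585. -197.   14.] [136  69  34] [611. -75.  77.]
202 [39 38 38] [ 585. -196.   11.] [88 46 26] [612. -64.  79.]
203 [80 77 74] [ 585. -192.   10.] [144  79  39] [612. -62.  78.]
204 [76 75 74] [ 586. -183.   11.] [144  74  34] [613. -56.  78.]
```

View pics/pad.png

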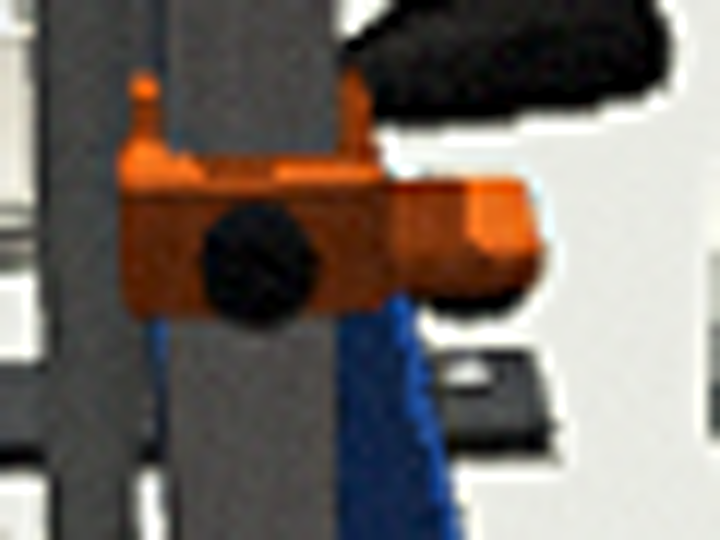

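Request:
apply_moves(plan=[{"x": -0.5, "y": 1, "z": -0.6, "ax": 0, "ay": 0, "az": 0, "grip": -1}, {"x": -0.5, "y": 1.2, "z": -0.8, "ax": 0, "ay": 0, "az": 0, "grip": -1}, {"x": -0.5, "y": 1.4, "z": -0.9, "ax": 0, "ay": 0, "az": 0, "grip": -1}, {"x": -0.5, "y": 1.6, "z": -1.1, "ax": 0, "ay": 0, "az": 0, "grip": -1}, {"x": -0.5, "y": 1.6, "z": -1.1, "ax": 0, "ay": 0, "az": 0, "grip": -1}, {"x": -0.5, "y": 1.6, "z": -1.1, "ax": 0, "ay": 0, "az": 0, "grip": -1}, {"x": -0.5, "y": 1.6, "z": -1.1, "ax": 0, "ay": 0, "az": 0, "grip": -1}, {"x": -0.5, "y": 1.6, "z": -1.1, "ax": 0, "ay": 0, "az": 0, "grip": -1}])

```text
time_s: 6.7
position: [564.5, -32.0, 97.8]
tcp_rot: [0.696, 0.568, 0.279, 0.339]
contact_force: [0.1, 2.4, -4.4]
opening: 0.5
```

```bash
python3 look.py 6
```

```text
t 6.7 j [ 0.04  0.13 -0.16  2.45  2.43  0.41 -1.09] p [564.5 -32.   97.8]
R
 [[ 0.2   0.6   0.77]
 [ 0.98 -0.12 -0.16]
 [ 0.    0.79 -0.61]] F [ 0.1  2.4 -4.4]
lip top z 346 [84.6 86.  87. ]
```

Request:
apply_moves(plan=[{"x": -0.2, "y": 1.8, "z": -0.7, "ax": 0, "ay": 0, "az": 0, "grip": -1}, {"x": -0.2, "y": 1.8, "z": -0.7, "ax": 0, "ay": 0, "az": 0, "grip": -1}, {"x": -0.2, "y": 1.8, "z": -0.7, "ax": 0, "ay": 0, "az": 0, "grip": -1}, {"x": -0.2, "y": 1.8, "z": -0.7, "ax": 0, "ay": 0, "az": 0, "grip": -1}, {"x": -0.2, "y": 1.8, "z": -0.7, "ax": 0, "ay": 0, "az": 0, "grip": -1}, {"x": -0.2, "y": 1.8, "z": -0.7, "ax": 0, "ay": 0, "az": 0, "grip": -1}])

```text
time_s: 7.25
position: [565.1, -32.3, 107.3]
tcp_rot: [0.696, 0.57, 0.277, 0.336]
contact_force: [-4.0, 2.8, -4.6]
opening: 0.3
```

```bash
python3 look.py 7
```

```text
t 7.25 j [ 0.03  0.1  -0.15  2.44  2.38  0.37 -1.04] p [565.1 -32.3 107.3]
R
 [[ 0.2   0.61  0.77]
 [ 0.98 -0.12 -0.15]
 [ 0.    0.78 -0.62]] F [-4.   2.8 -4.6]
lip top z 337 [94.1 95.3 96.1]
```

Request:
apply_moves(plan=[{"x": -0.2, "y": 1.8, "z": -0.8, "ax": -0.1, "ay": 0, "az": 0, "grip": -1}, {"x": -0.2, "y": 1.8, "z": -0.8, "ax": -0.1, "ay": 0, "az": 0, "grip": -1}, {"x": -0.2, "y": 1.8, "z": -0.8, "ax": -0.1, "ay": 0, "az": 0, "grip": -1}, {"x": -0.2, "y": 1.8, "z": -0.8, "ax": -0.1, "ay": 0, "az": 0, "grip": -1}, {"x": -0.2, "y": 1.8, "z": -0.8, "ax": -0.1, "ay": 0, "az": 0, "grip": -1}, {"x": -0.2, "y": 1.8, "z": -0.8, "ax": -0.1, "ay": 0, "az": 0, "grip": -1}, {"x": -0.2, "y": 1.8, "z": -0.8, "ax": -0.1, "ay": 0, "az": 0, "grip": -1}, {"x": -0.2, "y": 1.8, "z": -0.8, "ax": -0.1, "ay": 0, "az": 0, "grip": -1}, {"x": -0.2, "y": 1.8, "z": -0.8, "ax": -0.1, "ay": 0, "az": 0, "grip": -1}, {"x": -0.2, "y": 1.8, "z": -0.8, "ax": -0.1, "ay": 0, "az": 0, "grip": -1}])

```text
time_s: 8.13
position: [565.0, -32.6, 123.3]
tcp_rot: [0.694, 0.572, 0.28, 0.337]
contact_force: [-4.3, 2.8, -4.4]
opening: 0.3
```

```bash
python3 look.py 8
```

```text
t 8.13 j [ 0.03  0.06 -0.14  2.44  2.34  0.34 -0.98] p [565.  -32.6 123.3]
R
 [[ 0.19  0.6   0.77]
 [ 0.98 -0.12 -0.15]
 [ 0.    0.79 -0.61]] F [-4.3  2.8 -4.4]
lip top z 335 [110.5 111.5 112.4]
```

Request:
apply_moves(plan=[{"x": -0.2, "y": 1.8, "z": -0.8, "ax": -0.1, "ay": 0, "az": 0, "grip": -1}, {"x": -0.2, "y": 1.8, "z": -0.8, "ax": -0.1, "ay": 0, "az": 0, "grip": -1}, {"x": -0.2, "y": 1.8, "z": -0.8, "ax": -0.1, "ay": 0, "az": 0, "grip": -1}, {"x": -0.2, "y": 1.8, "z": -0.8, "ax": -0.1, "ay": 0, "az": 0, "grip": -1}, {"x": -0.2, "y": 1.8, "z": -0.8, "ax": -0.1, "ay": 0, "az": 0, "grip": -1}, {"x": -0.2, "y": 1.8, "z": -0.8, "ax": -0.1, "ay": 0, "az": 0, "grip": -1}, {"x": -0.2, "y": 1.8, "z": -0.8, "ax": -0.1, "ay": 0, "az": 0, "grip": -1}, {"x": -0.2, "y": 1.8, "z": -0.8, "ax": -0.1, "ay": 0, "az": 0, "grip": -1}, {"x": -0.2, "y": 1.8, "z": -0.8, "ax": -0.1, "ay": 0, "az": 0, "grip": -1}, {"x": -0.2, "y": 1.8, "z": -0.8, "ax": -0.1, "ay": 0, "az": 0, "grip": -1}, {"x": -0.2, "y": 1.8, "z": -0.8, "ax": -0.1, "ay": 0, "az": 0, "grip": -1}, {"x": -0.2, "y": 1.8, "z": -0.8, "ax": -0.1, "ay": 0, "az": 0, "grip": -1}])

```text
time_s: 9.18
position: [564.8, -32.9, 142.7]
tcp_rot: [0.69, 0.573, 0.284, 0.339]
contact_force: [-4.3, 3.0, -4.2]
opening: 0.5
```

Request:
apply_moves(plan=[{"x": -0.2, "y": 1.8, "z": -0.8, "ax": -0.1, "ay": 0, "az": 0, "grip": -1}, {"x": -0.2, "y": 1.8, "z": -0.8, "ax": -0.1, "ay": 0, "az": 0, "grip": -1}, {"x": -0.2, "y": 1.8, "z": -0.8, "ax": -0.1, "ay": 0, "az": 0, "grip": -1}, {"x": -0.2, "y": 1.8, "z": -0.8, "ax": -0.1, "ay": 0, "az": 0, "grip": -1}, {"x": -0.2, "y": 1.8, "z": -0.8, "ax": -0.1, "ay": 0, "az": 0, "grip": -1}, {"x": -0.2, "y": 1.8, "z": -0.8, "ax": -0.1, "ay": 0, "az": 0, "grip": -1}, {"x": -0.2, "y": 1.8, "z": -0.8, "ax": -0.1, "ay": 0, "az": 0, "grip": -1}, {"x": -0.2, "y": 1.8, "z": -0.8, "ax": -0.1, "ay": 0, "az": 0, "grip": -1}, {"x": -0.2, "y": 1.8, "z": -0.8, "ax": -0.1, "ay": 0, "az": 0, "grip": -1}, {"x": -0.2, "y": 1.8, "z": -0.8, "ax": -0.1, "ay": 0, "az": 0, "grip": -1}, {"x": -0.2, "y": 1.8, "z": -0.8, "ax": -0.1, "ay": 0, "az": 0, "grip": -1}, {"x": -0.2, "y": 1.8, "z": -0.8, "ax": -0.1, "ay": 0, "az": 0, "grip": -1}])

```text
time_s: 10.18
position: [564.5, -33.2, 162.5]
tcp_rot: [0.686, 0.574, 0.288, 0.342]
contact_force: [-3.9, 2.8, -5.6]
opening: 0.2
```

```bash
python3 look.py 9
```

```text
t 10.18 j [ 0.04 -0.04 -0.14  2.43  2.19  0.27 -0.82] p [564.5 -33.2 162.5]
R
 [[ 0.17  0.59  0.79]
 [ 0.98 -0.11 -0.14]
 [ 0.    0.8  -0.6 ]] F [-3.9  2.8 -5.6]
lip top z 318 [150.7 151.6 152.5]
```

View pics/s9.png

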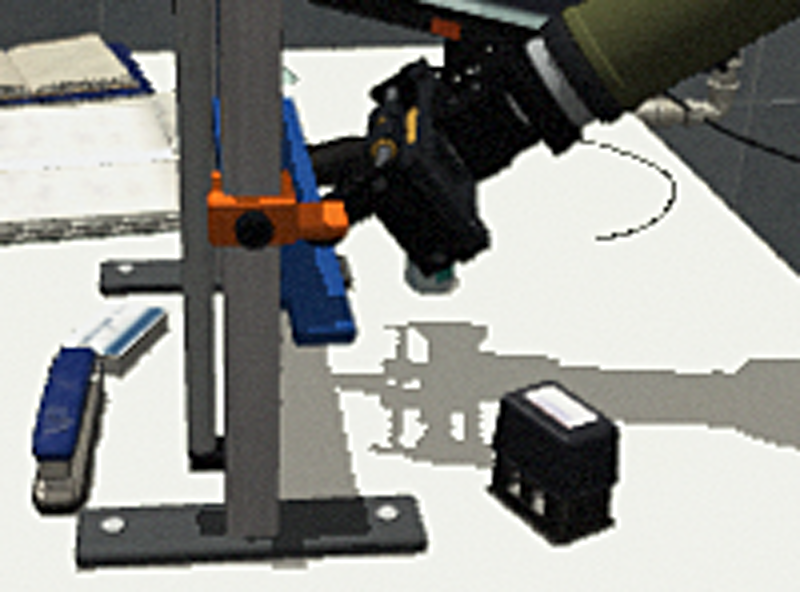

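Request:
apply_moves(plan=[{"x": -0.2, "y": 1.8, "z": -0.8, "ax": -0.1, "ay": 0, "az": 0, "grip": -1}, {"x": -0.2, "y": 1.8, "z": -0.8, "ax": -0.1, "ay": 0, "az": 0, "grip": -1}, {"x": -0.2, "y": 1.8, "z": -0.8, "ax": -0.1, "ay": 0, "az": 0, "grip": -1}, {"x": -0.2, "y": 1.8, "z": -0.8, "ax": -0.1, "ay": 0, "az": 0, "grip": -1}, {"x": -0.2, "y": 1.8, "z": -0.8, "ax": -0.1, "ay": 0, "az": 0, "grip": -1}, {"x": -0.2, "y": 1.8, "z": -0.8, "ax": 0, "ay": 0, "az": 0, "grip": -1}, {"x": -0.2, "y": 1.8, "z": -0.8, "ax": 0, "ay": 0, "az": 0, "grip": -1}, {"x": -0.2, "y": 1.8, "z": -0.8, "ax": 0, "ay": 0, "az": 0, "grip": -1}, {"x": -0.2, "y": 1.8, "z": -0.8, "ax": 0, "ay": 0, "az": 0, "grip": -1}, {"x": -0.2, "y": 1.8, "z": -0.8, "ax": 0, "ay": 0, "az": 0, "grip": -1}, {"x": -0.2, "y": 1.8, "z": -0.8, "ax": 0, "ay": 0, "az": 0, "grip": -1}, {"x": -0.2, "y": 1.8, "z": -0.8, "ax": 0, "ay": 0, "az": 0, "grip": -1}])

```text
time_s: 11.23
position: [564.6, -33.5, 182.9]
tcp_rot: [0.684, 0.576, 0.29, 0.341]
contact_force: [-4.4, 3.6, -5.0]
opening: 0.5
```

Request:
apply_moves(plan=[{"x": -0.2, "y": 1.8, "z": -0.8, "ax": 0, "ay": 0, "az": 0, "grip": -1}, {"x": -0.2, "y": 1.7, "z": -0.8, "ax": 0, "ay": 0, "az": 0, "grip": -1}, {"x": -0.2, "y": 1.5, "z": -0.7, "ax": 0, "ay": 0, "az": 0, "grip": -1}, {"x": -0.2, "y": 1.3, "z": -0.6, "ax": 0, "ay": 0, "az": 0, "grip": -1}, {"x": -0.1, "y": 1.1, "z": -0.5, "ax": 0, "ay": 0, "az": 0, "grip": -1}, {"x": -0.1, "y": 1, "z": -0.5, "ax": 0, "ay": 0, "az": 0, "grip": -1}, {"x": -0.1, "y": 0.8, "z": -0.4, "ax": 0, "ay": 0, "az": 0, "grip": -1}, {"x": -0.1, "y": 0.8, "z": -0.4, "ax": 0, "ay": 0, "az": 0, "grip": -1}])

```text
time_s: 11.9
position: [564.5, -33.7, 193.3]
tcp_rot: [0.683, 0.577, 0.289, 0.341]
contact_force: [-3.9, 2.7, -5.2]
opening: 0.4
```

```bash
python3 look.py 10
```

```text
t 11.9 j [ 0.09 -0.11 -0.18  2.41  1.9   0.2  -0.51] p [564.5 -33.7 193.3]
R
 [[ 0.17  0.59  0.79]
 [ 0.99 -0.1  -0.13]
 [ 0.    0.8  -0.6 ]] F [-3.9  2.7 -5.2]
lip top z 167 [180.5 182.3 183. ]
```

View pics/s10.png

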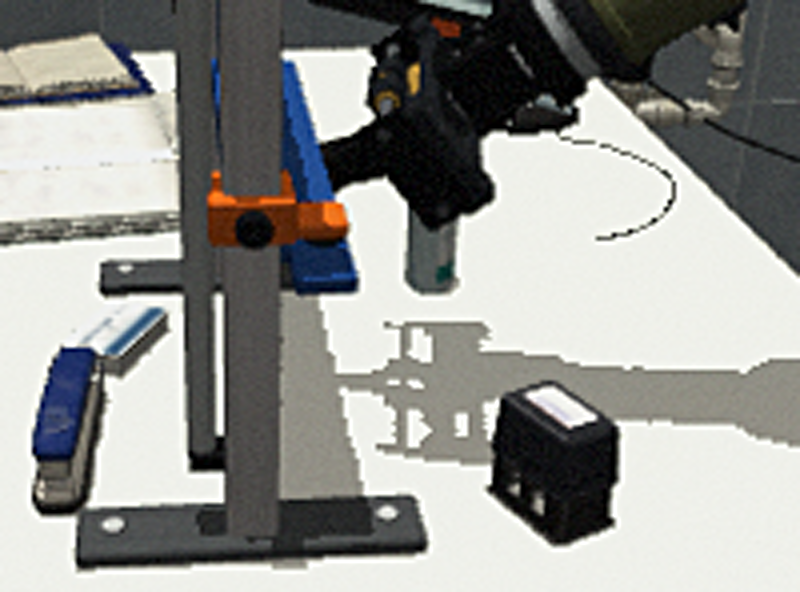

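Request:
apply_moves(plan=[{"x": -0.1, "y": 0.8, "z": -0.4, "ax": 0, "ay": 0, "az": 0, "grip": -1}, {"x": -0.1, "y": 0.8, "z": -0.4, "ax": 0, "ay": 0, "az": 0, "grip": -1}, {"x": -0.1, "y": 0.8, "z": -0.4, "ax": 0, "ay": 0, "az": 0, "grip": -1}, {"x": -0.1, "y": 0.8, "z": -0.4, "ax": 0, "ay": 0, "az": 0, "grip": -1}, {"x": -0.1, "y": 0.8, "z": -0.4, "ax": 0, "ay": 0, "az": 0, "grip": -1}, {"x": -0.1, "y": 0.8, "z": -0.4, "ax": 0, "ay": 0, "az": 0, "grip": -1}, {"x": -0.1, "y": 0.8, "z": -0.4, "ax": 0, "ay": 0, "az": 0, "grip": -1}, {"x": -0.1, "y": 0.8, "z": -0.4, "ax": 0, "ay": 0, "az": 0, "grip": -1}])

```text
time_s: 12.62
position: [564.5, -33.7, 200.9]
tcp_rot: [0.682, 0.578, 0.289, 0.342]
contact_force: [-4.3, 3.7, -5.5]
opening: 0.5
```

Request:
apply_moves(plan=[{"x": -0.1, "y": 0.8, "z": -0.4, "ax": 0, "ay": 0, "az": 0, "grip": -1}, {"x": -0.1, "y": 0.7, "z": -0.4, "ax": 0, "ay": 0, "az": 0, "grip": -1}, {"x": -0.1, "y": 0.6, "z": -0.3, "ax": 0, "ay": 0, "az": 0, "grip": -1}])

```text
time_s: 12.87
position: [564.5, -33.7, 203.6]
tcp_rot: [0.682, 0.578, 0.288, 0.342]
contact_force: [-3.9, 3.7, -4.4]
opening: 0.1
```

Request:
apply_moves(plan=[{"x": -0.1, "y": 0.6, "z": -0.3, "ax": 0, "ay": 0, "az": 0, "grip": -1}, {"x": -0.1, "y": 0.6, "z": -0.3, "ax": 0, "ay": 0, "az": 0, "grip": -1}])

```text
time_s: 13.03
position: [564.5, -33.6, 205.2]
tcp_rot: [0.682, 0.578, 0.288, 0.343]
contact_force: [-4.5, 4.1, -4.6]
opening: 0.4
```

Request:
apply_moves(plan=[{"x": -0.1, "y": 0.5, "z": -0.2, "ax": 0, "ay": 0, "az": 0, "grip": -1}, {"x": -0.1, "y": 0.5, "z": -0.2, "ax": 0, "ay": 0, "az": 0, "grip": -1}])

```text
time_s: 13.2
position: [564.2, -33.7, 205.8]
tcp_rot: [0.682, 0.579, 0.288, 0.343]
contact_force: [-1.0, 2.6, -8.4]
opening: 0.4
```

Request:
apply_moves(plan=[{"x": -0.1, "y": 0.5, "z": -0.2, "ax": 0, "ay": 0, "az": 0, "grip": -1}, {"x": -0.1, "y": 0.5, "z": -0.2, "ax": 0, "ay": 0, "az": 0, "grip": -1}])

```text
time_s: 13.37
position: [564.0, -33.8, 206.2]
tcp_rot: [0.682, 0.579, 0.287, 0.342]
contact_force: [0.6, 2.7, -8.8]
opening: 0.6
```

Request:
apply_moves(plan=[{"x": -0.1, "y": 0.5, "z": -0.2, "ax": 0, "ay": 0, "az": 0, "grip": -1}])

```text
time_s: 13.45
position: [563.9, -33.8, 206.3]
tcp_rot: [0.682, 0.579, 0.287, 0.342]
contact_force: [-0.0, 4.2, -9.7]
opening: 0.3
```

```bash
python3 look.py 11; python3 -c "
import cv2
from h import *
p,_=manip.capture('scene')
cv2.imwrite('pics/pad2.png',cv2.resize(p[165:225,222:292],None,fx=10,fy=10,interpolation=2))"
```

```text
t 13.45 j [ 0.12 -0.14 -0.21  2.4   1.71  0.19 -0.32] p [563.9 -33.8 206.3]
R
 [[ 0.16  0.59  0.79]
 [ 0.99 -0.1  -0.13]
 [-0.    0.8  -0.6 ]] F [-0.   4.2 -9.7]
lip top z 116 [192.5 194.4 195.3]
```

View pics/pad2.png

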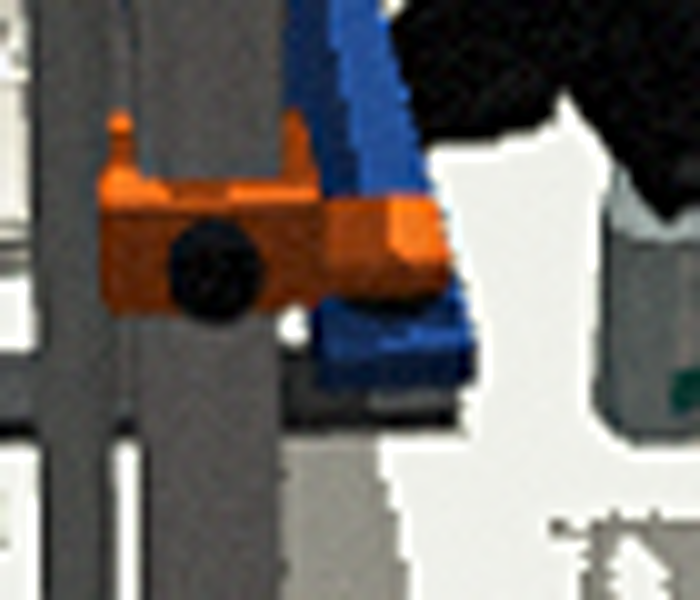

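Request:
apply_moves(plan=[{"x": 0, "y": 0.8, "z": 0, "ax": 0, "ay": 0, "az": 0, "grip": -1}, {"x": 0, "y": 0.8, "z": 0, "ax": 0, "ay": 0, "az": 0, "grip": -1}])

```text
time_s: 13.72
position: [564.2, -33.9, 206.3]
tcp_rot: [0.682, 0.58, 0.287, 0.341]
contact_force: [-2.9, 4.2, -8.4]
opening: 0.7
```

Request:
apply_moves(plan=[{"x": 0, "y": 1, "z": -0.2, "ax": 0, "ay": 0, "az": 0, "grip": -1}, {"x": 0, "y": 1, "z": -0.2, "ax": 0, "ay": 0, "az": 0, "grip": -1}])

```text
time_s: 13.88
position: [564.2, -33.9, 206.7]
tcp_rot: [0.683, 0.58, 0.286, 0.34]
contact_force: [-1.4, 3.6, -10.7]
opening: 0.3
```

Request:
apply_moves(plan=[{"x": 0, "y": 1.5, "z": -0.7, "ax": 0, "ay": 0, "az": 0, "grip": -1}, {"x": 0, "y": 1.5, "z": -0.7, "ax": 0, "ay": 0, "az": 0, "grip": -1}])

```text
time_s: 14.05
position: [563.7, -34.0, 207.8]
tcp_rot: [0.683, 0.581, 0.285, 0.339]
contact_force: [5.2, 3.3, -15.9]
opening: 1.1
```

Request:
apply_moves(plan=[{"x": 0, "y": 2, "z": -0.8, "ax": 0, "ay": 0, "az": 0, "grip": -1}, {"x": 0, "y": 2, "z": -0.8, "ax": 0, "ay": 0, "az": 0, "grip": -1}])

```text
time_s: 14.22
position: [563.5, -34.0, 208.7]
tcp_rot: [0.684, 0.582, 0.283, 0.337]
contact_force: [11.4, 3.1, -21.4]
opening: 0.4
```

Request:
apply_moves(plan=[{"x": 0, "y": 1, "z": -0.4, "ax": 0, "ay": 0, "az": 0, "grip": -1}, {"x": 0, "y": 1, "z": -0.4, "ax": 0, "ay": 0, "az": 0, "grip": -1}, {"x": 0, "y": 0, "z": 0, "ax": 0, "ay": 0, "az": 0, "grip": -1}, {"x": 0, "y": -0.5, "z": 0.4, "ax": 0, "ay": 0, "az": 0, "grip": -1}, {"x": 0, "y": -0.8, "z": 0.6, "ax": 0, "ay": 0, "az": 0, "grip": -1}, {"x": 0, "y": -0.8, "z": 0.6, "ax": 0, "ay": 0, "az": 0, "grip": -1}, {"x": 0, "y": -0.8, "z": 0.6, "ax": 0, "ay": 0, "az": 0, "grip": -1}, {"x": 0, "y": -0.8, "z": 0.6, "ax": 0, "ay": 0, "az": 0, "grip": -1}])

```text
time_s: 14.88
position: [564.5, -34.1, 207.5]
tcp_rot: [0.684, 0.581, 0.283, 0.339]
contact_force: [-13.8, 4.5, -0.1]
opening: 0.8
```

```bash
python3 look.py 12
```

```text
t 14.88 j [ 0.13 -0.14 -0.22  2.39  1.59  0.18 -0.19] p [564.5 -34.1 207.5]
R
 [[ 0.17  0.6   0.78]
 [ 0.99 -0.1  -0.14]
 [-0.01  0.79 -0.61]] F [-13.8   4.5  -0.1]
lip top z 115 [192.2 194.4 195.3]
```

Request:
apply_moves(plan=[{"x": 0, "y": -0.6, "z": -0.6, "ax": 0, "ay": 0, "az": 0, "grip": -1}, {"x": 0, "y": -1, "z": -0.6, "ax": 0, "ay": 0, "az": 0, "grip": -1}, {"x": 0, "y": -1.5, "z": -0.4, "ax": 0, "ay": 0, "az": 0, "grip": -1}])

```text
time_s: 15.18
position: [562.1, -34.4, 208.0]
tcp_rot: [0.684, 0.58, 0.283, 0.34]
contact_force: [0.3, 2.5, -6.7]
opening: 0.4
```

```bash
python3 look.py 13
```

```text
t 15.18 j [ 0.13 -0.15 -0.22  2.4   1.6   0.18 -0.21] p [562.1 -34.4 208. ]
R
 [[ 0.17  0.6   0.78]
 [ 0.99 -0.1  -0.14]
 [-0.01  0.79 -0.61]] F [ 0.3  2.5 -6.7]
lip top z 112 [192.3 194.4 195.3]
```

Request:
apply_moves(plan=[{"x": 0, "y": -2, "z": 0, "ax": 0, "ay": 0, "az": 0, "grip": -1}, {"x": 0, "y": -2, "z": 0, "ax": 0, "ay": 0, "az": 0, "grip": -1}, {"x": 0, "y": -2, "z": 0, "ax": 0, "ay": 0, "az": 0, "grip": -1}])

```text
time_s: 15.48
position: [561.0, -35.6, 207.9]
tcp_rot: [0.684, 0.577, 0.285, 0.344]
contact_force: [-0.0, 1.7, -2.8]
opening: 0.4
```

```bash
python3 look.py 14
```

```text
t 15.48 j [ 0.13 -0.15 -0.22  2.4   1.67  0.19 -0.28] p [561.  -35.6 207.9]
R
 [[ 0.17  0.59  0.79]
 [ 0.98 -0.1  -0.14]
 [-0.01  0.8  -0.6 ]] F [-0.   1.7 -2.8]
lip top z 108 [192.6 194.6 195.2]
```

Request:
apply_moves(plan=[{"x": 0, "y": -4, "z": 1, "ax": 0, "ay": 0, "az": 0, "grip": -1}, {"x": 0, "y": -4, "z": 1, "ax": 0, "ay": 0, "az": 0, "grip": -1}])

```text
time_s: 15.7
position: [560.5, -37.3, 205.1]
tcp_rot: [0.683, 0.574, 0.286, 0.348]
contact_force: [-0.6, 0.3, 1.1]
opening: 0.8
```

```bash
python3 look.py 15
```

```text
t 15.7 j [ 0.12 -0.14 -0.21  2.41  1.77  0.2  -0.38] p [560.5 -37.3 205.1]
R
 [[ 0.18  0.59  0.79]
 [ 0.98 -0.1  -0.15]
 [-0.01  0.81 -0.59]] F [-0.6  0.3  1.1]
lip top z 110 [192.8 194.5 195.1]
```

View pics/s15.png

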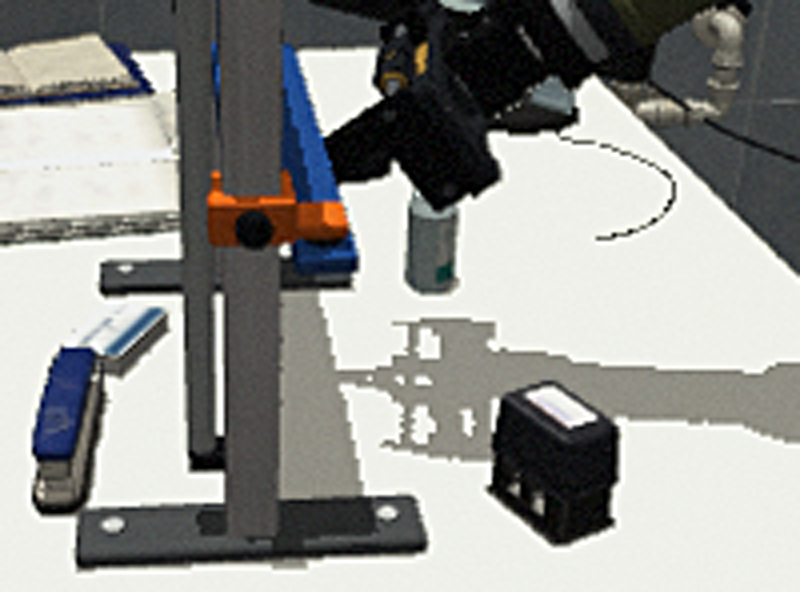

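Request:
apply_moves(plan=[{"x": 0, "y": -5, "z": 2, "ax": 1, "ay": 0, "az": 0, "grip": -1}, {"x": 0, "y": -6, "z": 2, "ax": 2, "ay": 0, "az": 0, "grip": -1}, {"x": 0, "y": -6, "z": 1, "ax": 2, "ay": 0, "az": 0, "grip": -1}, {"x": 0, "y": -6, "z": 0, "ax": 3, "ay": 0, "az": 0, "grip": -1}, {"x": 0, "y": -6, "z": 0, "ax": 3, "ay": 0, "az": 0, "grip": -1}])

```text
time_s: 16.17
position: [553.7, -42.3, 191.2]
tcp_rot: [0.708, 0.588, 0.243, 0.307]
contact_force: [1.0, -1.0, -0.3]
opening: 0.6
```

```bash
python3 look.py 16
```

```text
t 16.17 j [ 0.09 -0.13 -0.17  2.36  0.97  0.23  0.42] p [553.7 -42.3 191.2]
R
 [[ 0.19  0.68  0.7 ]
 [ 0.98 -0.12 -0.15]
 [-0.02  0.72 -0.69]] F [ 1.  -1.  -0.3]
lip top z 114 [192.  194.4 195.2]
```

Request:
apply_moves(plan=[{"x": -0.5, "y": -4, "z": -3, "ax": 3, "ay": 0, "az": 0, "grip": -1}, {"x": -0.5, "y": -4, "z": -3, "ax": 3, "ay": 0, "az": 0, "grip": -1}, {"x": -0.5, "y": -5, "z": -4, "ax": 3, "ay": 0, "az": 0, "grip": -1}, {"x": -0.5, "y": -6, "z": -5, "ax": 3, "ay": 0, "az": 0, "grip": -1}, {"x": -0.5, "y": -6, "z": -6, "ax": 3, "ay": 0, "az": 0, "grip": -1}, {"x": -0.5, "y": -6, "z": -6, "ax": 2, "ay": 0, "az": 0, "grip": -1}])

```text
time_s: 16.72
position: [516.9, -43.7, 200.9]
tcp_rot: [0.748, 0.611, 0.155, 0.207]
contact_force: [0.9, -0.2, -0.0]
opening: 0.4
```

```bash
python3 look.py 17
```

```text
t 16.72 j [-0.11 -0.17  0.06  2.25  0.29  0.57  1.11] p [516.9 -43.7 200.9]
R
 [[ 0.2   0.85  0.48]
 [ 0.98 -0.17 -0.12]
 [-0.02  0.5  -0.87]] F [ 0.9 -0.2 -0. ]
lip top z 110 [192.7 194.5 195.2]
```

Request:
apply_moves(plan=[{"x": 0, "y": 0, "z": -10, "ax": 0, "ay": 0, "az": 0, "grip": -1}, {"x": 0, "y": 0, "z": -15, "ax": 0, "ay": 0, "az": 0, "grip": -1}, {"x": 0, "y": 0, "z": -15, "ax": 0, "ay": 0, "az": 0, "grip": -1}, {"x": 0, "y": 0, "z": -8, "ax": 0, "ay": 0, "az": 0, "grip": -1}, {"x": 0, "y": 0, "z": 0, "ax": 0, "ay": 0, "az": 0, "grip": -1}, {"x": 0, "y": 0, "z": 0, "ax": 0, "ay": 0, "az": 0, "grip": -1}, {"x": 0, "y": 0, "z": 0, "ax": 0, "ay": 0, "az": 0, "grip": -1}, {"x": 0, "y": 0, "z": 0, "ax": 0, "ay": 0, "az": 0, "grip": -1}])

```text
time_s: 17.43
position: [496.0, -44.1, 250.3]
tcp_rot: [0.75, 0.605, 0.155, 0.216]
contact_force: [0.6, -0.2, -0.1]
opening: 0.2
```

```bash
python3 look.py 18; python3 - <<'E'
from h import *
import cv2
p,_=manip.capture("scene");q,_=manip.capture("top")
o=cv2.imread("pics/scene0.png")
cv2.imwrite("pics/fin.png",np.hstack([cv2.resize(p[150:290,180:360],(400,330)),cv2.resize(q[80:280,160:390],(390,330))]))
for x,(a,b,c,d) in dict(stamp=(228,282,298,342),stapler=(205,270,183,212),carton=(205,230,200,225)).items():
    print(x,np.abs(p[a:b,c:d].astype(int)-o[a:b,c:d]).mean())
cv2.imwrite("pics/pad3.png",np.hstack([cv2.resize(z[165:225,222:292],(390,340),interpolation=2) for z in (cv2.imread("pics/scene0.png"),p)]))
E
```

```text
t 17.43 j [-0.1  -0.28  0.02  2.23  0.28  0.69  1.11] p [496.  -44.1 250.3]
R
 [[ 0.22  0.84  0.49]
 [ 0.97 -0.17 -0.14]
 [-0.03  0.51 -0.86]] F [ 0.6 -0.2 -0.1]
lip top z 104 [192.7 194.5 195.4]
stamp 22.254068462401797
stapler 3.5732979664014146
carton 3.8389333333333333
```

View pics/fin.png

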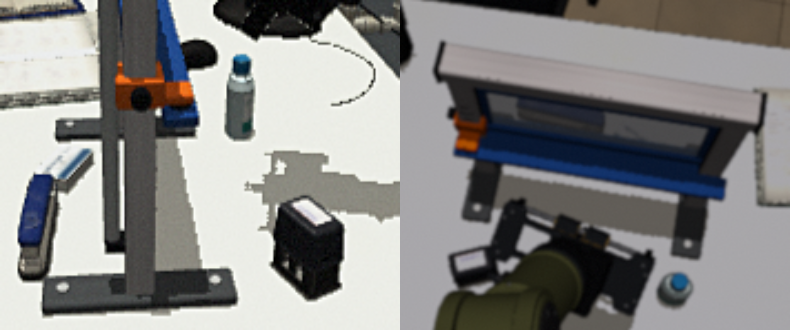

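View pics/pad3.png

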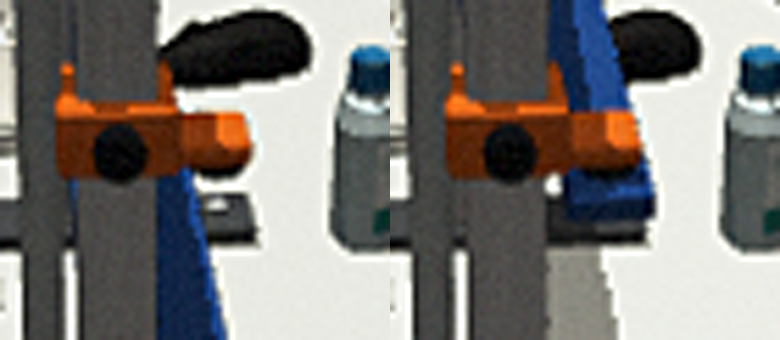

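```bash
python3 - <<'E'
from h import *
import cv2
p,_=manip.capture("scene");o=cv2.imread("pics/scene0.png")
for n,(a,b,c,d) in dict(stamp=(233,276,303,335),bottle=(172,210,281,297),stapler=(215,268,188,210),carton=(208,230,202,224)).items():
    r=cv2.matchTemplate(p[a-6:b+6,c-6:d+6],o[a:b,c:d],cv2.TM_CCOEFF_NORMED);_,m,_,l=cv2.minMaxLoc(r);print(n,l[0]-6,l[1]-6,round(m,3))
print(manip.get_obs()["contact_force"])
manip.close_job()
E
```

```text
stamp 0 0 0.952
bottle 0 0 0.993
stapler 0 0 0.999
carton 0 0 0.999
[-0.54570186  0.38212644  0.23617135]
the job is handed in; nothing more can be done
```

The sash is raised to the orange stop and left standing there. The job was handed in at about 17.6 s on the robot's clock, well under the 48 s limit.

- **Lift:** I pushed up from under the lip with the closed fingers at about 20 mm/s, slowing to about 5 mm/s before the pad.
- **Press:** I pressed for about a second. The upward push reached about 21 N in the readings. Taking off the roughly 5 N it takes to raise the sash, that leaves about 15 N on the pad, between the 4 N and 30 N limits.
- **Final checks:** The lip top reads about 194.5 mm, the same during the press and after letting go, and the last picture shows it up against the pad. The gripper is about 80 mm clear of the sash, and the measured force is about zero.
- **Surroundings:** By image comparison, the bottle, stamp, stapler and carton have not moved. The stamp's match was weaker (0.95) than the others (0.99 or better), probably because of the arm's shadow.

Some things did not go cleanly:

- **Brush on the way in:** the gripper body touched something at about 5 N, probably the front of the lip. I backed off and turned the tool before lifting.
- **Early in the lift:** the finger slipped back about 3 mm on the lip, and I corrected it.
- **Letting go:** the finger briefly dragged on the lip with about 14 N sideways. The lip height did not change.

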